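# Stack a dental bite set in the jig and wedge it tight

### The arm

A 6-joint arm with a two-finger parallel gripper is mounted at the origin on the work surface. World frame = base frame: x ahead of the robot, y to its left, z up, the work surface at z = 0. Lengths are in m, angles in degrees, forces in N, time in s.
With the tool pointing down it reaches from about 0.325 to 0.9 m from the base axis. Payload 6.1 kg.
Tool frame: the origin (TCP) lies where the fingers leave the gripper's body, on its centre line; the fingertips stand 70 mm ahead of it and the grasp point (between the pads) lies 51 mm ahead of it; z points along the fingers, y is the line along which they close (so a half turn about z gives the same grasp; the last joint's range is limited). The gripper opens to 87 mm and grips with 3 to 60 N. Pads are 19 mm wide; open, the fingers measure 117 mm over their backs; the gripper's body (75 mm by 190 mm) begins 51 mm behind the grasp point.
Start: joints at [58.551, 12.628, 87.462, -0, 79.91, -7.225], TCP at [0.256, 0.57, 0.292] pointing down, gripper open.
Joint ranges: [-170.65, 170.65], [-52.31, 119.04], [5.05, 147.46], [-71.25, 251.25], [11.57, 151.72], [-153.62, 153.62]. Speed limits (degrees/s): [147.25, 147.25, 172.46, 180, 180, 180].

### API

Orientations are given as a 3x3 rotation matrix whose columns are the frame's x, y, z axes.
In Python, from cell import robot gives the robot as it stands.
- The arm moves only by the tool apply_moves, never from a script. Its argument "motion" is a list of rows, each an object of numbers: "tx", "ty", "tz": the shift along the world's x, y, z in units of 40 mm (1.0 is 40 mm); "rx", "ry", "rz": the turn, a rotation vector about the world's x, y, z in units of 6 degrees (1.0 is 6 degrees). A call has 1 to 12 rows; each row shifts and turns the commanded pose from where the row before left it; what a row does not reach is not made up. A row lasts 1/10 s, in which the tool goes at most 50 mm and 8.59 degrees, less where a joint would pass 70% of its speed; a pose out of reach is approached as far as the arm can. A call is refused whole if a number of a shift passes 1 or a number of a turn 1, either way. A call with a gripper value outside its range is refused whole. "claw" is the finger opening in mm, from 0 to 87, set as the call begins (left out, the last holds). The fingers move at their own pace and stop on an object; "grip_force" is the grip in N (left out, the last holds). Time passes only in rows, so rows that do not move let the fingers close. It gives the time, the measured TCP pose, the force, the opening and the grip force at its end, in the units of the state.
- robot.observe(): the state, without advancing time (a new reading comes with each control period).
- robot.camera(name): name is "scene" or "side" or "wrist"; returns a dict with "frame" (384x512x3 uint8, red, green, blue), "range_z" (384x512 float32, m along the optical axis (not along the pixel's ray), 0 where there is no reading), "fx", "fy", "cx", "cy" (pixels), "world_to_cam" (4x4, takes a point from world to camera coordinates). Camera axes: x right, y down, z forward; pixel columns grow to the right and rows downward; lengths in m; the calibration is good to about 2 mm. A picture is of the moment at which its call begins.
- robot.hand_in(): hands the job in; it is judged then, once.
The state is a dict: "time": time; "joints": joint angles; "joint_vel": joint speeds; "effort": joint torques, N m; "tool_pos": TCP position; "tcp_rot": TCP orientation; "wrist_force": force on the tool from outside, world axes, zero at the start; "wrist_torque": the same for the moment, N m; "gripper_width": opening from 0.0 (shut) to 1.0 (fully open); "grip_force": force on a finger pad.
Only numpy, scipy, OpenCV 4.12 (cv2) and the standard library are available. Lean on these libraries where they do the work, as an engineer would, in place of code of your own. Each camera call takes 0.05 s, during which the arm holds its last target. There are 200 camera calls.

### The job

Build the bite set in the metal holding jig: the blue lower cast goes in first, teeth up, then the red bite plate flat on its teeth, then the yellow upper cast, teeth down, each set squarely on the one below, beside the backstop and released before the next. Last, drive the wooden wedge straight down, thin end first and sloping side towards the sloped wall, between the stack and that wall until it stops, so that all three layers are pressed tight against the backstop. Let go of everything and leave the white cast, the glass dish and the green bowl where they are.

Things in the scene. Friction and masses are not known exactly. Their poses are not given: they have to be found in the camera images.
- jig: Fixed jig: dark base plate 120 (x) x 90 (y) x 10 mm, two aluminium walls on it. Origin: centre of its underside, z up. Backstop at -x: stacking face at x = -40 mm, 50 mm wide, top z = 66. Wall at +x, 40 mm wide, 12 thick, top z = 66: its inner face leans outwards, x = 17 at z = 10 to x = 31 at z = 66 (1 in 4). Open at both y sides. A layer touching the backstop has its centre at x = -15, y = 0.
- lower_cast: Loose lower dental cast: blue stone slab 50 (x) x 56 (y) x 18 mm with a horseshoe of white teeth 10 mm high on top, 28 mm in all, 0.10 to 0.18 kg. Origin: centre of its underside, z up (teeth up, as it lies at the start). Grasp across y (56 mm). In the stack its origin is at jig z = 10 mm.
- bite_plate: Loose flat red acrylic bite plate, 50 (x) x 56 (y) x 10 mm, about 0.04 kg. Origin: centre of its underside, z up. Grasp across y (56 mm). In the stack its origin is at jig z = 38 mm.
- upper_cast: Loose upper dental cast standing on its white teeth (z = 0 to 10 mm), yellow stone slab above (z = 10 to 28): 50 (x) x 56 (y) x 28 mm, 0.10 to 0.18 kg. Origin: centre of its underside (teeth tips), z up; stacked the way it stands. Grasp the slab across y (56 mm). In the stack its origin is at jig z = 48 mm, its top at 76.
- wedge: Loose wooden wedge, 108 mm tall, 44 wide (y), 0.08 kg. Origin: underside of its thin end, z up. Upright -x face at x = -4 (bevelled to -0.5 below z = 10); +x face slopes out 1 in 4, x = 4 at z = 0 to 20.5 at z = 66; head above: grasp it across y. In the jig: same axes; 8 to 20 N down slides layers a few mm to the backstop; stops near jig x = 14, z = 13, and stays.
- wedge_stand: Fixed grey plastic stand holding the wedge upright: foot 56 (x) x 70 (y) x 10 mm, slot walls up to z = 50 mm, open at the top. Origin: underside, below the wedge's origin; axes parallel to the wedge's at the start. The wedge's thin end stands at z = 10 mm; lift it straight up, 45 mm or more, to clear.
- other_cast: Bystander: another loose dental cast, all white, 50 x 56 x 28 mm, teeth up, not part of this set. Origin: centre of its underside.
- glass_dish: Bystander: loose round amber glass dish, 70 mm across, 35 mm high. Origin: centre of its underside.
- mixing_bowl: Bystander: loose round green mixing bowl, 110 mm across, 55 mm high, beyond the jig. Origin: centre of its underside.
Things that resemble listed ones, but are neither listed nor needed, are in the scene too. Of the things that look like the bite_plate, take the one that is farthest to the robot's right at the start.

How it is judged:
By the outcome, as a careful person would: the job done as asked, in the order asked, and still so for the second after the job is handed in, with the robot touching nothing.
It also fails if it takes over 128 s, if anything falls off the work surface, if the arm or the gripper's body presses on something with over 40 N, if the wrist force passes 120 N, or if a joint passes its speed limit or range.

## Working session

There is one attempt and no reset: what is moved stays moved. The work goes in short steps, Python scripts to look and compute and a tool call to move; the robot and the scene stay as the last step left them, time stands still between calls to the robot, and variables do not carry over. Pictures are saved under pics/ and viewed, at most 14 in all, crops included, and the job is handed in when it is done.

Besides the shell and the picture viewer there is one more tool, called after "Call:" by a JSON object that holds its "fn" and its "kwargs". apply_moves: Moves the arm, as the interface text tells. Its arguments: {"type":"object","properties":{"motion":{"type":"array"},"claw":{"type":"number"},"grip_force":{"type":"number"}},"required":["motion"]}

```bash
mkdir -p pics; ls; cat > h.py <<'E'
import numpy as np, cv2
from cell import robot
def shot(n,f=None):
    c=robot.camera(n)
    if f: cv2.imwrite(f,c["frame"][:,:,::-1])
    np.savez("last_%s.npz"%n,**c); return c
def pts(c):
    z=c["range_z"].astype(float); v,u=np.mgrid[:z.shape[0],:z.shape[1]]
    P=np.stack([(u-c["cx"])/c["fx"]*z,(v-c["cy"])/c["fy"]*z,z],-1)
    M=np.linalg.inv(c["world_to_cam"]); W=P@M[:3,:3].T+M[:3,3]; W[z==0]=np.nan
    return W
def load(n): return dict(np.load("last_%s.npz"%n))
E
python3 - <<'E'
from h import *
s=robot.observe(); print(s)
for n in ["scene","side","wrist"]:
    c=shot(n,"pics/%s0.png"%n); print(n,c["fx"],c["cx"],c["cy"],np.linalg.inv(c["world_to_cam"]).round(3).tolist())
E
```

```text
pics
{'time': 0.0, 'joints': array([ 5.85502211e+01,  1.26757021e+01,  8.75261287e+01,  2.81386356e-05,
        7.99091773e+01, -7.22578783e+00]), 'joint_vel': array([ 0.03999886, -0.00748463,  0.00085292, -0.00960529, -0.03967348,
       -0.00816463]), 'effort': array([-3.70272155e-04, -4.94627953e+01, -3.87368560e+01,  6.96170144e-02,
        5.75449853e-02, -1.86660086e-04]), 'tool_pos': array([0.25619697, 0.56954603, 0.29112878]), 'tcp_rot': array([[-9.11948233e-01,  4.10304030e-01, -1.01128265e-03],
       [ 4.10305204e-01,  9.11946769e-01, -1.65258811e-03],
       [ 2.44172380e-04, -1.92200934e-03, -9.99998123e-01]]), 'wrist_force': array([-0.36383809,  0.2229598 ,  0.97973823]), 'wrist_torque': array([-0.01647839, -0.00504507, -0.03147577]), 'grip_force': 0.0, 'gripper_width': 1.0001298727763264}
scene 373.66359512390295 254.4949608065274 194.3690482480246 [[-0.237, 0.832, -0.501, 1.009], [0.972, 0.203, -0.121, 0.104], [0.002, -0.516, -0.857, 0.759], [0.0, 0.0, 0.0, 1.0]]
side 430.1949089114435 254.55678297898532 195.700789175707 [[-0.994, -0.067, 0.082, 0.487], [-0.106, 0.556, -0.824, 0.92], [0.01, -0.828, -0.56, 0.653], [0.0, 0.0, 0.0, 1.0]]
wrist 335.3955716178466 257.7570212424835 186.45484245913048 [[0.409, 0.874, 0.26, 0.184], [0.912, -0.392, -0.119, 0.602], [-0.002, 0.286, -0.958, 0.383], [0.0, 0.0, 0.0, 1.0]]
```

View pics/scene0.png

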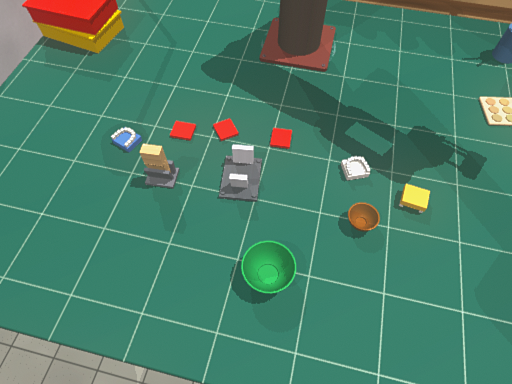

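View pics/side0.png

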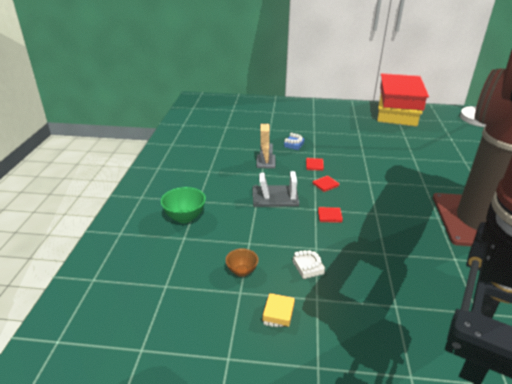

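Scene view: blue cast (126,139), wedge in its stand (155,165), jig (241,178), yellow cast (415,198), white cast (356,168), dish (364,217), bowl (269,268). 

Candidates for the bite plate are the red squares at (183,130), (226,129) and (281,138). The red/yellow boxes at (75,20) are far too big. Image left is world −y, the robot's right, so I choose (183,130). The side view agrees: that plate is at (315,163), the one farthest from the camera.

```bash
cat >> h.py <<'E'
def rect(W,m,zlo,zhi):
    q=W[m&(W[...,2]>zlo)&(W[...,2]<zhi)]
    if len(q)<8: return None
    (cx,cy),(w,h),a=cv2.minAreaRect((q[:,:2]*1000).astype(np.float32))
    return dict(n=len(q),c=(round(cx,1),round(cy,1)),wh=(round(w,1),round(h,1)),ang=round(a,1),z=np.percentile(q[:,2]*1000,[5,50,95]).round(1).tolist())
def blobs(mask,amin=30):
    n,l,s,c=cv2.connectedComponentsWithStats(mask.astype(np.uint8))
    return [(l==i,s[i],c[i]) for i in range(1,n) if s[i][4]>=amin]
COL={"red":[(0,6)],"blue":[(105,125)],"yellow":[(20,28)],"wood":[(12,20)],"green":[(55,70)]}
def hsv(c): return cv2.cvtColor(c["frame"],cv2.COLOR_RGB2HSV)
def colmask(c,name):
    H=hsv(c); lo,hi=COL[name][0]
    return (H[...,0]>=lo)&(H[...,0]<=hi)&(H[...,1]>120)&(H[...,2]>70)
E
python3 - <<'E'
from h import *
for n in ["scene","side"]:
    c=load(n); W=pts(c)
    t=W[(hsv(c)[...,0]>70)&(hsv(c)[...,0]<95)]; print(n,"table z",np.nanmedian(t[:,2]))
    for k in ["red","blue","yellow","wood"]:
        for m,s,ce in blobs(colmask(c,k)):
            print(n,k,ce.round(0),rect(W,m,.003,.15))
    # heights map: grey objects
    H=hsv(c); g=(H[...,1]<60)&(W[...,2]>.004)&(W[...,2]<.15)&(W[...,0]>.2)&(abs(W[...,1])<.6)
    for m,s,ce in blobs(g): print(n,"grey",ce.round(0),rect(W,m,.004,.15))
c=load("scene"); im=c["frame"][100:215,90:290,::-1]
cv2.imwrite("pics/crop0.png",cv2.resize(im,None,fx=4,fy=4,interpolation=cv2.INTER_CUBIC))
E
```

```text
scene table z -0.00026828848349513823
scene red [72. 13.] {'n': 2277, 'c': (107.7, -681.0), 'wh': (224.1, 147.2), 'ang': 86.9, 'z': [65.5, 106.3, 114.7]}
scene red [299.  49.] {'n': 1358, 'c': (4.6, 0.1), 'wh': (205.0, 202.3), 'ang': 0.0, 'z': [9.5, 11.9, 14.3]}
scene red [225. 129.] {'n': 342, 'c': (392.7, -123.7), 'wh': (58.7, 51.0), 'ang': 38.1, 'z': [6.2, 9.6, 12.0]}
scene red [183. 130.] {'n': 353, 'c': (422.3, -231.1), 'wh': (53.3, 56.6), 'ang': 0.5, 'z': [5.8, 9.6, 12.1]}
scene red [281. 138.] {'n': 353, 'c': (386.3, 23.3), 'wh': (58.8, 50.0), 'ang': 4.3, 'z': [7.0, 9.5, 11.6]}
scene blue [126. 141.] {'n': 241, 'c': (489.6, -357.2), 'wh': (54.9, 50.4), 'ang': 71.0, 'z': [6.3, 17.3, 19.8]}
scene yellow [86. 34.] {'n': 1320, 'c': (104.4, -676.3), 'wh': (221.1, 151.2), 'ang': 80.9, 'z': [5.9, 31.4, 56.1]}
scene yellow [414. 197.] {'n': 409, 'c': (496.7, 359.0), 'wh': (55.9, 51.7), 'ang': 81.9, 'z': [14.6, 26.8, 29.4]}
scene wood [455.   8.] None
scene wood [363. 216.] {'n': 672, 'c': (582.2, 246.1), 'wh': (65.7, 68.0), 'ang': 57.0, 'z': [4.4, 19.3, 35.2]}
scene grey [125. 135.] {
[... 1430 characters left out ...]
2.5, 'z': [15.4, 27.4, 29.3]}
side wood [394. 106.] {'n': 50, 'c': (144.2, -601.3), 'wh': (83.3, 156.1), 'ang': 44.6, 'z': [52.5, 55.2, 61.5]}
side wood [241. 261.] {'n': 641, 'c': (579.8, 249.4), 'wh': (67.7, 66.1), 'ang': 82.6, 'z': [5.8, 22.6, 34.7]}
side grey [294. 139.] {'n': 108, 'c': (485.8, -355.2), 'wh': (59.0, 46.1), 'ang': 69.5, 'z': [17.1, 24.6, 29.0]}
side grey [266. 158.] {'n': 241, 'c': (569.4, -227.1), 'wh': (52.8, 75.3), 'ang': 4.0, 'z': [6.2, 10.8, 50.4]}
side grey [276. 193.] {'n': 1030, 'c': (528.1, -42.0), 'wh': (120.5, 94.0), 'ang': 8.6, 'z': [6.8, 10.2, 64.3]}
side grey [308. 263.] {'n': 601, 'c': (438.2, 222.8), 'wh': (50.5, 56.5), 'ang': 24.8, 'z': [6.6, 18.2, 28.3]}
```

View pics/crop0.png

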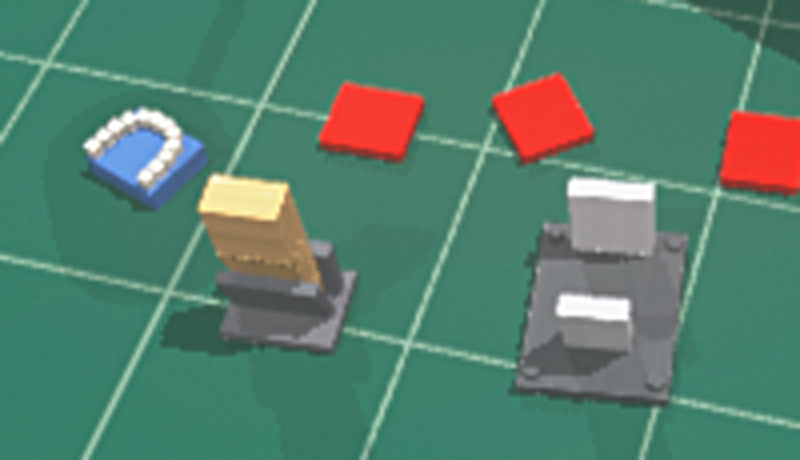

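The crop confirms the red choice at crop (372,120): an ordinary square plate, 50x56x10 mm by measurement, at about (0.422,-0.230), the most −y of the three. The backstop is the wider wall, nearest the robot, and the wedge stands in its stand. First I'll look at the jig from above with the wrist camera.

Call:
{"fn": "apply_moves", "kwargs": {"motion": [{"tx": 0.2, "ty": -0.5, "rz": 0.2}, {"tx": 0.43, "ty": -0.95, "rz": 0.35}, {"tx": 0.43, "ty": -0.95, "rz": 0.35}, {"tx": 0.43, "ty": -0.95, "rz": 0.35}, {"tx": 0.43, "ty": -0.95, "rz": 0.35}, {"tx": 0.43, "ty": -0.95, "rz": 0.35}, {"tx": 0.43, "ty": -0.95, "rz": 0.35}, {"tx": 0.43, "ty": -0.95, "rz": 0.35}, {"tx": 0.43, "ty": -0.95, "rz": 0.35}, {"tx": 0.43, "ty": -0.95, "rz": 0.35}, {"tx": 0.43, "ty": -0.95, "rz": 0.35}, {"tx": 0.43, "ty": -0.95, "rz": 0.35}]}}

```text
invalid input
```

Call:
{"fn": "apply_moves", "kwargs": {"motion": [{"tx": 0.43, "ty": -0.95, "rz": 0.35}, {"tx": 0.43, "ty": -0.95, "rz": 0.35}, {"tx": 0.43, "ty": -0.95, "rz": 0.35}, {"tx": 0.43, "ty": -0.95, "rz": 0.2}, {"tx": 0.2, "ty": -0.5, "rz": 0.05}, {}, {}]}}

```text
invalid input
```

```bash
cat >> h.py <<'E'
def st():
    s=robot.observe(); R=s["tcp_rot"]
    print("t %.2f"%s["time"],"pos",(s["tool_pos"]*1000).round(1),"yaw %.2f"%(np.degrees(np.arctan2(R[1,1],R[0,1]))-90),"tilt",(R[:2,2]*57.3).round(2),"F",s["wrist_force"].round(1),"w %.3f"%(s["gripper_width"]*87),"gf %.1f"%s["grip_force"],"j6 %.0f"%s["joints"][5])
    return s
E
python3 - <<'E'
from h import *
st(); c=shot("wrist","pics/w_jig.png"); W=pts(c); np.save("wj.npy",W)
g=(hsv(c)[...,1]<70)
for lo,hi in [(.006,.014),(.055,.075)]:
    m=g&(W[...,2]>lo)&(W[...,2]<hi)
    for b,s,ce in blobs(m,60): print(lo,ce.round(),rect(W,b,lo,hi))
E
```

```text
t 0.15 pos [256.3 569.7 291.4] yaw -24.22 tilt [-0.05 -0.07] F [-0.5  0.4  0.3] w 86.920 gf 0.0 j6 -7
0.006 [253.  48.] {'n': 7060, 'c': (139.6, 619.5), 'wh': (98.7, 158.9), 'ang': 11.3, 'z': [6.3, 7.4, 9.0]}
```

View pics/w_jig.png

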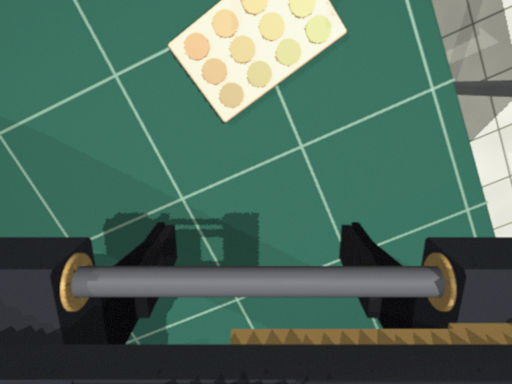

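The wrist picture still shows the start view: a shade tray at (255,50), fingers at about (170,240) and (350,240), with the gripper bar hiding everything below row 265. The calls were refused as invalid, so I'll try a row with all six keys.

Call:
{"fn": "apply_moves", "kwargs": {"motion": [{"tx": 0.2, "ty": -0.5, "tz": 0, "rx": 0, "ry": 0, "rz": 0.2}]}}

```text
time: 0.3
tool_pos: [0.2636, 0.5509, 0.2918]
tcp_rot: [[-0.921, 0.389, -0.001], [0.389, 0.921, 0.0], [0.001, 0.0, -1.0]]
wrist_force: [0.2, -0.5, -0.1]
gripper_width: 1.0
grip_force: 0.0
```

Call:
{"fn": "apply_moves", "kwargs": {"motion": [{"tx": 0.5, "ty": -0.85, "tz": 0, "rx": 0, "ry": 0, "rz": 0.3}, {"tx": 0.5, "ty": -0.85, "tz": 0, "rx": 0, "ry": 0, "rz": 0.3}, {"tx": 0.5, "ty": -0.85, "tz": 0, "rx": 0, "ry": 0, "rz": 0.3}, {"tx": 0.5, "ty": -0.85, "tz": 0, "rx": 0, "ry": 0, "rz": 0.3}, {"tx": 0.5, "ty": -0.85, "tz": 0, "rx": 0, "ry": 0, "rz": 0.3}, {"tx": 0.5, "ty": -0.85, "tz": 0, "rx": 0, "ry": 0, "rz": 0.3}, {"tx": 0.5, "ty": -0.85, "tz": 0, "rx": 0, "ry": 0, "rz": 0.3}, {"tx": 0.5, "ty": -0.85, "tz": 0, "rx": 0, "ry": 0, "rz": 0.3}, {"tx": 0.5, "ty": -0.85, "tz": 0, "rx": 0, "ry": 0, "rz": 0.3}, {"tx": 0.5, "ty": -0.85, "tz": 0, "rx": 0, "ry": 0, "rz": 0.3}, {"tx": 0.5, "ty": -0.85, "tz": 0, "rx": 0, "ry": 0, "rz": 0.3}, {"tx": 0.5, "ty": -0.85, "tz": 0, "rx": 0, "ry": 0, "rz": 0.3}]}}

```text
time: 1.5
tool_pos: [0.5049, 0.1404, 0.2922]
tcp_rot: [[-1.0, 0.024, 0.0], [0.024, 1.0, 0.0], [-0.0, 0.0, -1.0]]
wrist_force: [0.1, 0.3, -0.5]
gripper_width: 0.998
grip_force: 0.0
```

Call:
{"fn": "apply_moves", "kwargs": {"motion": [{"tx": 0.5, "ty": -0.85, "tz": 0, "rx": 0, "ry": 0, "rz": 0.3}, {"tx": 0.5, "ty": -0.85, "tz": 0, "rx": 0, "ry": 0, "rz": 0.3}, {"tx": 0.5, "ty": -0.85, "tz": 0, "rx": 0, "ry": 0, "rz": 0.3}, {"tx": 0.5, "ty": -0.85, "tz": 0, "rx": 0, "ry": 0, "rz": 0.3}, {"tx": 0.5, "ty": -0.8, "tz": 0, "rx": 0, "ry": 0, "rz": 0.3}, {"tx": 0, "ty": 0, "tz": 0, "rx": 0, "ry": 0, "rz": 0}, {"tx": 0, "ty": 0, "tz": 0, "rx": 0, "ry": 0, "rz": 0}]}}

```text
time: 2.2
tool_pos: [0.6044, -0.0267, 0.2916]
tcp_rot: [[-0.992, -0.13, -0.001], [-0.13, 0.992, 0.001], [0.001, 0.001, -1.0]]
wrist_force: [-0.4, 1.0, 0.0]
gripper_width: 1.001
grip_force: 0.0
```

```bash
python3 - <<'E'
from h import *
st(); c=shot("wrist","pics/w_jig2.png"); W=pts(c); np.save("wj.npy",W)
g=(hsv(c)[...,1]<70)
for lo,hi in [(.006,.014),(.060,.072)]:
    m=g&(W[...,2]>lo)&(W[...,2]<hi)
    for b,s,ce in blobs(m,60): print(lo,ce.round(),rect(W,b,lo,hi))
E
```

```text
t 2.20 pos [604.4 -26.7 291.6] yaw 7.46 tilt [-0.07  0.03] F [-0.4  1.   0. ] w 87.120 gf 0.0 j6 -107
0.006 [489.  39.] {'n': 254, 'c': (448.1, 193.2), 'wh': (48.9, 3.3), 'ang': 22.9, 'z': [6.4, 10.1, 13.5]}
0.006 [250.  85.] {'n': 7447, 'c': (527.0, -46.1), 'wh': (119.4, 90.2), 'ang': 7.7, 'z': [8.0, 9.3, 11.0]}
0.006 [85. 97.] {'n': 1250, 'c': (568.5, -231.8), 'wh': (56.0, 69.9), 'ang': 4.7, 'z': [7.5, 9.2, 10.8]}
0.06 [247.  32.] {'n': 907, 'c': (482.0, -52.2), 'wh': (12.1, 49.2), 'ang': 7.6, 'z': [62.9, 65.3, 66.6]}
0.06 [249. 127.] {'n': 571, 'c': (563.1, -41.2), 'wh': (12.3, 39.7), 'ang': 7.7, 'z': [61.5, 63.9, 65.7]}
```

View pics/w_jig2.png

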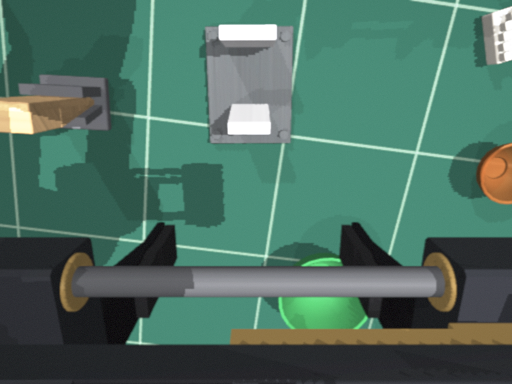

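The wrist view shows the jig plate at (250,85), with the backstop top at (247,32), the sloped wall at (249,127), and the stand with the wedge at (85,100). Jig is at about (527.0,-46.1), yaw 7.7°, with sizes and heights matching the list. Next is the blue cast.

Call:
{"fn": "apply_moves", "kwargs": {"motion": [{"tx": -0.1, "ty": -0.9, "tz": 0, "rx": 0, "ry": 0, "rz": -0.44}, {"tx": -0.1, "ty": -0.9, "tz": 0, "rx": 0, "ry": 0, "rz": -0.44}, {"tx": -0.1, "ty": -0.9, "tz": 0, "rx": 0, "ry": 0, "rz": -0.44}, {"tx": -0.1, "ty": -0.9, "tz": 0, "rx": 0, "ry": 0, "rz": -0.44}, {"tx": -0.1, "ty": -0.9, "tz": 0, "rx": 0, "ry": 0, "rz": -0.44}, {"tx": -0.1, "ty": -0.9, "tz": 0, "rx": 0, "ry": 0, "rz": -0.44}, {"tx": -0.1, "ty": -0.9, "tz": 0, "rx": 0, "ry": 0, "rz": -0.44}, {"tx": -0.1, "ty": -0.9, "tz": 0, "rx": 0, "ry": 0, "rz": -0.44}, {"tx": -0.1, "ty": -0.9, "tz": 0, "rx": 0, "ry": 0, "rz": -0.44}, {"tx": 0, "ty": -0.9, "tz": 0, "rx": 0, "ry": 0, "rz": -0.44}, {"tx": 0, "ty": 0, "tz": 0, "rx": 0, "ry": 0, "rz": 0}, {"tx": 0, "ty": 0, "tz": 0, "rx": 0, "ry": 0, "rz": 0}]}}

```text
time: 3.45
tool_pos: [0.5685, -0.3852, 0.292]
tcp_rot: [[-0.947, 0.322, -0.0], [0.322, 0.947, 0.001], [0.001, 0.001, -1.0]]
wrist_force: [-0.1, 0.4, 0.1]
gripper_width: 1.004
grip_force: 0.0
```

```bash
cat > look.py <<'E'
import sys
from h import *
s=st(); c=shot("wrist",sys.argv[1] if len(sys.argv)>1 else None); W=pts(c)
for k in ["red","blue","yellow","wood"]:
    for m,b,ce in blobs(colmask(c,k),100): print(k,ce.round(0),rect(W,m,.003,.15))
g=hsv(c)[...,1]<70
for lo,hi in [(.006,.014),(.022,.032),(.045,.053),(.060,.072)]:
    for b,_,ce in blobs(g&(W[...,2]>lo)&(W[...,2]<hi),60): print("grey",lo,ce.round(),rect(W,b,lo,hi))
E
python3 look.py pics/w_blue.png
```

```text
t 3.45 pos [ 568.5 -385.2  292. ] yaw -18.81 tilt [-0.02  0.06] F [-0.1  0.4  0.1] w 87.316 gf 0.0 j6 -112
blue [234.  60.] {'n': 143, 'c': (461.1, -375.6), 'wh': (12.9, 27.1), 'ang': 29.3, 'z': [15.7, 17.2, 18.7]}
wood [ 73. 282.] None
wood [443. 281.] None
wood [382. 335.] None
grey 0.006 [377. 108.] {'n': 1028, 'c': (567.7, -233.0), 'wh': (55.5, 70.2), 'ang': 4.5, 'z': [7.4, 9.1, 11.1]}
grey 0.022 [258.  66.] {'n': 510, 'c': (475.7, -353.1), 'wh': (49.9, 23.5), 'ang': 57.9, 'z': [25.5, 27.0, 28.4]}
grey 0.022 [234.  79.] {'n': 70, 'c': (479.0, -379.8), 'wh': (7.1, 7.9), 'ang': 70.0, 'z': [26.0, 27.0, 28.2]}
grey 0.022 [234.  88.] {'n': 64, 'c': (487.4, -383.9), 'wh': (7.2, 6.9), 'ang': 71.3, 'z': [25.9, 27.2, 28.5]}
grey 0.022 [277.  89.] {'n': 73, 'c': (502.2, -341.9), 'wh': (8.0, 7.9), 'ang': 71.2, 'z': [24.4, 27.2, 28.6]}
grey 0.022 [386. 102.] {'n': 135, 'c': (550.0, -235.1), 'wh': (9.9, 60.1), 'ang': 13.6, 'z': [22.3, 27.0, 31.5]}
grey 0.022 [234.  98.] {'n': 68, 'c': (496.3, -387.1), 'wh': (7.3, 8.0), 'ang': 71.2, 'z': [25.9, 27.1, 28.3]}
grey 0.022 [277.  98.] {'n': 66, 'c': (511.1, -344.7), 'wh': (8.4, 7.0), 'ang': 71.3, 'z': [25.4, 26.8, 28.4]}
grey 0.045 [401. 105.] {'n': 748, 'c': (555.2, -233.5), 'wh': (11.6, 60.9), 'ang': 4.5, 'z': [46.4, 49.1, 50.3]}
grey 0.045 [384. 141.] {'n': 99, 'c': (583.7, -255.9), 'wh': (9.4, 11.7), 'ang': 4.8, 'z': [45.5, 47.5, 49.5]}
```

View pics/w_blue.png

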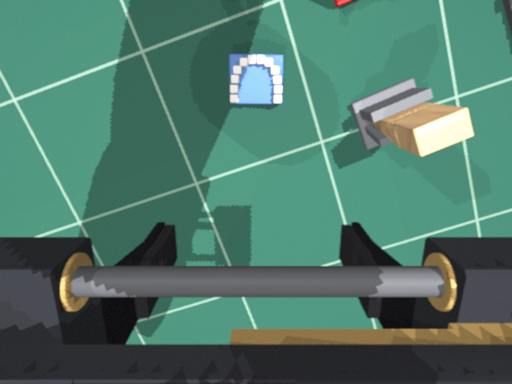

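The blue cast is at (257,80), teeth up with the horseshoe opening towards +x; the stand and wedge are at (395,115). I'll fit the cast's whole top outline.

```bash
cat > patch.py <<'E'
import sys
from h import *
def patch(W,x,y,lo,hi,r=.045):
    m=(W[...,2]>lo)&(W[...,2]<hi)&(np.hypot(W[...,0]-x,W[...,1]-y)<r)
    return rect(W,m,lo,hi)
if __name__=="__main__":
    n=sys.argv[1]; x,y,lo,hi,r=map(float,sys.argv[2:7]); print(patch(pts(load(n)),x,y,lo,hi,r))
E
python3 patch.py wrist .487 -.36 .014 .032 .045; python3 patch.py wrist .487 -.36 .015 .0195 .045
```

```text
{'n': 2675, 'c': (485.6, -359.5), 'wh': (55.8, 50.0), 'ang': 70.0, 'z': [16.0, 17.7, 27.8]}
{'n': 1793, 'c': (485.7, -359.6), 'wh': (55.7, 49.9), 'ang': 70.0, 'z': [15.8, 17.2, 18.5]}
```

Call:
{"fn": "apply_moves", "kwargs": {"motion": [{"tx": -0.7, "ty": 0.2, "tz": -0.6, "rx": 0, "ry": 0, "rz": -0.1}, {"tx": -0.7, "ty": 0.2, "tz": -0.6, "rx": 0, "ry": 0, "rz": 0}, {"tx": -0.67, "ty": 0.24, "tz": -0.6, "rx": 0, "ry": 0, "rz": 0}, {"tx": 0, "ty": 0, "tz": -0.9, "rx": 0, "ry": 0, "rz": 0}, {"tx": 0, "ty": 0, "tz": -0.9, "rx": 0, "ry": 0, "rz": 0}, {"tx": 0, "ty": 0, "tz": -0.9, "rx": 0, "ry": 0, "rz": 0}, {"tx": 0, "ty": 0, "tz": -0.5, "rx": 0, "ry": 0, "rz": 0}, {"tx": 0, "ty": 0, "tz": -0.3, "rx": 0, "ry": 0, "rz": 0}, {"tx": 0, "ty": 0, "tz": -0.18, "rx": 0, "ry": 0, "rz": 0}, {"tx": 0, "ty": 0, "tz": 0, "rx": 0, "ry": 0, "rz": 0}, {"tx": 0, "ty": 0, "tz": 0, "rx": 0, "ry": 0, "rz": 0}]}}

```text
time: 4.6
tool_pos: [0.4865, -0.3607, 0.0744]
tcp_rot: [[-0.943, 0.332, 0.002], [0.332, 0.943, -0.001], [-0.002, -0.001, -1.0]]
wrist_force: [-0.3, 0.2, 0.1]
gripper_width: 1.002
grip_force: 0.0
```

Call:
{"fn": "apply_moves", "kwargs": {"motion": [{"tx": 0, "ty": 0, "tz": 0, "rx": 0, "ry": 0, "rz": 0}, {"tx": 0, "ty": 0, "tz": 0, "rx": 0, "ry": 0, "rz": 0}, {"tx": 0, "ty": 0, "tz": 0, "rx": 0, "ry": 0, "rz": 0}, {"tx": 0, "ty": 0, "tz": 0, "rx": 0, "ry": 0, "rz": 0}, {"tx": 0, "ty": 0, "tz": 0, "rx": 0, "ry": 0, "rz": 0}, {"tx": 0, "ty": 0, "tz": 0, "rx": 0, "ry": 0, "rz": 0}], "claw": 50, "grip_force": 20}}

```text
time: 5.2
tool_pos: [0.4857, -0.3605, 0.0732]
tcp_rot: [[-0.943, 0.333, 0.0], [0.333, 0.943, 0.0], [-0.0, 0.0, -1.0]]
wrist_force: [-0.6, 0.9, 1.8]
gripper_width: 0.64
grip_force: 20.0
```

Call:
{"fn": "apply_moves", "kwargs": {"motion": [{"tx": 0, "ty": 0, "tz": 0.3, "rx": 0, "ry": 0, "rz": 0}, {"tx": 0, "ty": 0, "tz": 0.7, "rx": 0, "ry": 0, "rz": 0}, {"tx": 0, "ty": 0, "tz": 0.9, "rx": 0, "ry": 0, "rz": 0}, {"tx": 0.08, "ty": 0.4, "tz": 0.84, "rx": 0, "ry": 0, "rz": 0.5}, {"tx": 0.08, "ty": 0.6, "tz": 0.84, "rx": 0, "ry": 0, "rz": 0.5}, {"tx": 0.08, "ty": 0.8, "tz": 0.84, "rx": 0, "ry": 0, "rz": 0.5}, {"tx": 0.08, "ty": 0.9, "tz": 0, "rx": 0, "ry": 0, "rz": 0.5}, {"tx": 0.08, "ty": 0.9, "tz": 0, "rx": 0, "ry": 0, "rz": 0.5}, {"tx": 0.08, "ty": 0.9, "tz": 0, "rx": 0, "ry": 0, "rz": 0.5}, {"tx": 0.08, "ty": 0.9, "tz": 0, "rx": 0, "ry": 0, "rz": 0.5}, {"tx": 0.08, "ty": 0.9, "tz": 0, "rx": 0, "ry": 0, "rz": 0.5}, {"tx": 0.08, "ty": 0.8, "tz": 0, "rx": 0, "ry": 0, "rz": 0.5}]}}

```text
time: 6.4
tool_pos: [0.5142, -0.0747, 0.2506]
tcp_rot: [[-0.991, -0.134, 0.001], [-0.134, 0.991, -0.0], [-0.001, -0.0, -1.0]]
wrist_force: [0.8, -0.2, -0.5]
gripper_width: 0.642
grip_force: 20.0
```

Call:
{"fn": "apply_moves", "kwargs": {"motion": [{"tx": 0.04, "ty": 0.5, "tz": -0.5, "rx": 0, "ry": 0, "rz": 0}, {"tx": 0, "ty": 0.22, "tz": -0.9, "rx": 0, "ry": 0, "rz": 0}, {"tx": 0, "ty": 0, "tz": -0.6, "rx": 0, "ry": 0, "rz": 0}, {"tx": 0, "ty": 0, "tz": -0.25, "rx": 0, "ry": 0, "rz": 0}, {"tx": 0, "ty": 0, "tz": 0, "rx": 0, "ry": 0, "rz": 0}, {"tx": 0, "ty": 0, "tz": 0, "rx": 0, "ry": 0, "rz": 0}, {"tx": 0, "ty": 0, "tz": 0, "rx": 0, "ry": 0, "rz": 0}]}}

```text
time: 7.1
tool_pos: [0.5172, -0.0482, 0.1617]
tcp_rot: [[-0.991, -0.131, 0.003], [-0.131, 0.991, -0.001], [-0.003, -0.001, -1.0]]
wrist_force: [0.1, 0.3, -0.8]
gripper_width: 0.641
grip_force: 20.0
```

```bash
python3 look.py pics/w_hold1.png
```

```text
t 7.10 pos [517.2 -48.2 161.7] yaw 7.54 tilt [ 0.17 -0.04] F [ 0.1  0.3 -0.8] w 55.794 gf 20.0 j6 -112
red [27. 32.] {'n': 3272, 'c': (424.2, -219.4), 'wh': (41.3, 34.6), 'ang': 1.3, 'z': [6.1, 9.2, 10.5]}
red [176.  20.] {'n': 3170, 'c': (396.9, -118.6), 'wh': (39.3, 50.2), 'ang': 39.1, 'z': [7.5, 9.2, 10.5]}
red [389.  30.] {'n': 4738, 'c': (391.9, 23.7), 'wh': (39.0, 50.3), 'ang': 4.4, 'z': [7.8, 9.2, 10.4]}
blue [260. 213.] {'n': 2593, 'c': (504.8, -48.9), 'wh': (26.3, 58.4), 'ang': 7.5, 'z': [92.7, 104.8, 106.4]}
blue [264. 251.] {'n': 1292, 'c': (514.8, -48.6), 'wh': (16.9, 34.1), 'ang': 7.6, 'z': [104.8, 105.7, 106.7]}
wood [132. 282.] None
wood [383. 282.] None
wood [351. 335.] None
grey 0.006 [260. 164.] {'n': 5383, 'c': (498.8, -49.6), 'wh': (62.6, 90.2), 'ang': 7.7, 'z': [8.1, 9.3, 12.0]}
grey 0.006 [ 39. 207.] {'n': 1387, 'c': (557.0, -220.8), 'wh': (36.5, 46.7), 'ang': 3.7, 'z': [7.0, 9.2, 12.9]}
grey 0.022 [259. 144.] {'n': 187, 'c': (475.9, -52.6), 'wh': (0.5, 49.0), 'ang': 7.8, 'z': [23.1, 27.6, 31.7]}
grey 0.022 [ 26. 216.] {'n': 340, 'c': (553.5, -218.0), 'wh': (10.8, 31.4), 'ang': 4.1, 'z': [22.4, 27.0, 31.5]}
grey 0.045 [259. 150.] {'n': 191, 'c': (475.9, -52.6), 'wh': (0.6, 49.0), 'ang': 7.7, 'z': [45.8, 49.4, 52.8]}
grey 0.045 [ 11. 232.] {'n': 389, 'c': (554.0, -209.9), 'wh': (12.8, 15.0), 'ang': 6.6, 'z': [45.6, 48.9, 50.2]}
grey 0.06 [260. 164.] {'n': 1838, 'c': (481.7, -51.8), 'wh': (12.4, 50.0), 'ang': 8.2, 'z': [63.0, 65.1, 66.2]}
```

View pics/w_hold1.png

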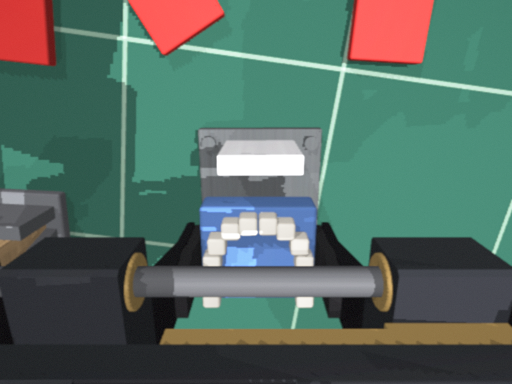

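The wrist view shows the held blue cast at (258,230), square between the fingers and behind the backstop (260,160). I'll work out the gap and sideways offset in jig axes.

```bash
cat > gap.py <<'E'
import sys
from h import *
J=np.array([.5273,-.0459]); a=np.radians(7.7); U=np.array([[np.cos(a),np.sin(a)],[-np.sin(a),np.cos(a)]])
def jig(W): 
    Q=W.copy(); Q[...,:2]=(W[...,:2]-J)@U.T; return Q*1000
if __name__=="__main__":
    k=sys.argv[1]; zlo,zhi=float(sys.argv[2]),float(sys.argv[3])
    if len(sys.argv)>4: shot("wrist",sys.argv[4] if sys.argv[4]!="-" else None)
    c=load("wrist"); Q=jig(pts(c)); g=hsv(c)[...,1]<70
    b=Q[g&(Q[...,2]>60)&(Q[...,2]<68)&(abs(Q[...,0]+46)<12)&(abs(Q[...,1])<30)]
    print("backstop top x",np.percentile(b[:,0],[1,99]).round(1),"y",np.percentile(b[:,1],[1,99]).round(1))
    p=Q[colmask(c,k)&(Q[...,2]>zlo)&(Q[...,2]<zhi)&(abs(Q[...,0])<70)&(abs(Q[...,1])<50)]
    print(k,len(p),"x",np.percentile(p[:,0],[1,5,95,99]).round(1),"y",np.percentile(p[:,1],[1,99]).round(1),"z",np.percentile(p[:,2],[5,50,95]).round(1))
    e=p[p[:,0]<np.percentile(p[:,0],30)]
    yy=np.arange(-22,23,4); f=[np.percentile(e[abs(e[:,1]-y)<2.5,0],5) for y in yy if (abs(e[:,1]-y)<2.5).sum()>3]
    if len(f)==len(yy): print("edge slope deg %.2f"%np.degrees(np.polyfit(yy,f,1)[0]))
    s=st(); print("tcp jig",((s["tool_pos"][:2]-J)@U.T*1000).round(1))
E
python3 gap.py blue 103 108
```

```text
backstop top x [-52.  -40.3] y [-24.1  24.5]
blue 3021 x [-35.4 -35.1  -6.3  -4.8] y [-28.3  26.5] z [104.  105.6 106.6]
edge slope deg 0.21
t 7.15 pos [517.1 -48.2 161.6] yaw 7.54 tilt [ 0.17 -0.04] F [-0.4 -0.5 -0.2] w 55.690 gf 20.0 j6 -112
tcp jig [-10.4  -0.9]
```

Call:
{"fn": "apply_moves", "kwargs": {"motion": [{"tx": -0.08, "ty": 0.015, "tz": 0, "rx": 0, "ry": 0, "rz": 0.03}, {"tx": 0, "ty": 0, "tz": -0.4, "rx": 0, "ry": 0, "rz": 0}, {"tx": 0, "ty": 0, "tz": -0.6, "rx": 0, "ry": 0, "rz": 0}, {"tx": 0, "ty": 0, "tz": -0.5, "rx": 0, "ry": 0, "rz": 0}, {"tx": 0, "ty": 0, "tz": -0.3, "rx": 0, "ry": 0, "rz": 0}, {"tx": 0, "ty": 0, "tz": -0.1, "rx": 0, "ry": 0, "rz": 0}, {"tx": 0, "ty": 0, "tz": -0.03, "rx": 0, "ry": 0, "rz": 0}, {"tx": 0, "ty": 0, "tz": -0.02, "rx": 0, "ry": 0, "rz": 0}, {"tx": 0, "ty": 0, "tz": 0, "rx": 0, "ry": 0, "rz": 0}, {"tx": 0, "ty": 0, "tz": 0, "rx": 0, "ry": 0, "rz": 0}]}}

```text
time: 8.15
tool_pos: [0.5131, -0.0471, 0.0831]
tcp_rot: [[-0.991, -0.135, 0.0], [-0.135, 0.991, -0.0], [-0.0, -0.0, -1.0]]
wrist_force: [-3.4, -0.0, 5.6]
gripper_width: 0.64
grip_force: 20.0
```

```bash
python3 gap.py blue 20 32 -
```

```text
backstop top x [-52.1 -40.1] y [-24.   24.6]
blue 1553 x [-21.  -20.5  -9.2  -8.6] y [-26.4  28. ] z [26.2 27.2 28.2]
t 8.20 pos [513.1 -47.2  83.1] yaw 7.76 tilt [ 0.02 -0.01] F [-2.7  0.8  5.2] w 55.831 gf 20.0 j6 -112
tcp jig [-14.2   0.7]
```

Call:
{"fn": "apply_moves", "kwargs": {"motion": [{"tx": 0, "ty": 0, "tz": 0, "rx": 0, "ry": 0, "rz": 0}, {"tx": 0, "ty": 0, "tz": 0, "rx": 0, "ry": 0, "rz": 0}, {"tx": 0, "ty": 0, "tz": 0, "rx": 0, "ry": 0, "rz": 0}, {"tx": 0, "ty": 0, "tz": 0, "rx": 0, "ry": 0, "rz": 0}, {"tx": 0, "ty": 0, "tz": 0.3, "rx": 0, "ry": 0, "rz": 0}, {"tx": 0, "ty": 0, "tz": 0.8, "rx": 0, "ry": 0, "rz": 0}, {"tx": 0, "ty": 0, "tz": 0.9, "rx": 0, "ry": 0, "rz": 0}, {"tx": 0, "ty": 0, "tz": 0.9, "rx": 0, "ry": 0, "rz": 0}, {"tx": 0, "ty": 0, "tz": 0.9, "rx": 0, "ry": 0, "rz": 0}, {"tx": 0.2, "ty": -0.4, "tz": 0.7, "rx": 0, "ry": 0, "rz": 0}, {"tx": 0.2, "ty": -0.6, "tz": 0.3, "rx": 0, "ry": 0, "rz": 0}], "claw": 87}}

```text
time: 9.3
tool_pos: [0.5303, -0.0869, 0.2788]
tcp_rot: [[-0.991, -0.137, 0.006], [-0.137, 0.991, -0.002], [-0.006, -0.002, -1.0]]
wrist_force: [0.6, -0.3, 0.9]
gripper_width: 1.003
grip_force: 0.0
```

Call:
{"fn": "apply_moves", "kwargs": {"motion": [{"tx": -0.1, "ty": -0.8, "tz": 0, "rx": 0, "ry": 0, "rz": -0.25}, {"tx": -0.15, "ty": -0.9, "tz": 0, "rx": 0, "ry": 0, "rz": -0.3}, {"tx": -0.2, "ty": -0.9, "tz": 0, "rx": 0, "ry": 0, "rz": -0.3}, {"tx": -0.2, "ty": -0.9, "tz": 0, "rx": 0, "ry": 0, "rz": -0.25}, {"tx": 0, "ty": 0, "tz": 0, "rx": 0, "ry": 0, "rz": 0}, {"tx": 0, "ty": 0, "tz": 0, "rx": 0, "ry": 0, "rz": 0}]}}

```text
time: 9.9
tool_pos: [0.5026, -0.2276, 0.2744]
tcp_rot: [[-1.0, -0.018, 0.0], [-0.018, 1.0, 0.0], [-0.0, 0.0, -1.0]]
wrist_force: [0.8, -0.7, 0.1]
gripper_width: 1.003
grip_force: 0.0
```

```bash
python3 look.py | grep -v wood; python3 patch.py wrist .422 -.231 .006 .0115 .045
python3 - <<'E'
from gap import *
c=shot("scene","pics/s1.png"); Q=jig(pts(c)); m=colmask(c,"blue")&(abs(Q[...,0])<60)&(abs(Q[...,1])<50)
p=Q[m&(Q[...,2]>22)]; print("blue in jig",len(p),[np.percentile(p[:,i],[2,98]).round(1) for i in range(3)])
E
```

```text
t 9.90 pos [ 502.6 -227.6  274.4] yaw 1.05 tilt [0.03 0.01] F [ 0.8 -0.7  0.1] w 87.222 gf 0.0 j6 -124
red [363.  52.] {'n': 3058, 'c': (390.0, -124.3), 'wh': (56.2, 50.1), 'ang': 38.7, 'z': [7.7, 9.1, 10.4]}
red [497.  51.] {'n': 1629, 'c': (384.1, 10.7), 'wh': (56.1, 28.1), 'ang': 5.4, 'z': [5.0, 9.0, 10.3]}
red [256.  82.] {'n': 2774, 'c': (419.8, -231.8), 'wh': (48.8, 55.8), 'ang': 1.1, 'z': [8.0, 9.3, 10.5]}
blue [401. 177.] {'n': 310, 'c': (514.8, -74.9), 'wh': (9.1, 46.7), 'ang': 87.3, 'z': [14.9, 23.6, 27.5]}
grey 0.006 [407. 183.] {'n': 3365, 'c': (527.2, -46.0), 'wh': (120.4, 91.4), 'ang': 8.0, 'z': [7.7, 9.2, 12.7]}
grey 0.006 [255. 203.] {'n': 765, 'c': (567.5, -232.6), 'wh': (55.5, 70.1), 'ang': 4.2, 'z': [7.3, 9.1, 11.2]}
grey 0.022 [423. 146.] {'n': 151, 'c': (476.2, -54.3), 'wh': (11.4, 50.6), 'ang': 20.6, 'z': [22.5, 27.2, 31.5]}
grey 0.022 [251. 209.] {'n': 182, 'c': (549.9, -234.0), 'wh': (1.1, 58.9), 'ang': 4.5, 'z': [22.8, 27.0, 31.6]}
grey 0.022 [425. 212.] {'n': 259, 'c': (549.2, -44.4), 'wh': (12.6, 41.2), 'ang': 21.8, 'z': [22.6, 26.9, 31.3]}
grey 0.045 [433. 150.] {'n': 145, 'c': (476.3, -54.8), 'wh': (11.5, 50.5), 'ang': 21.3, 'z': [45.7, 49.0, 52.7]}
grey 0.045 [251. 220.] {'n': 639, 'c': (555.3, -233.5), 'wh': (11.9, 59.9), 'ang': 3.9, 'z': [46.5, 49.1, 50.3]}
grey 0.045 [435. 225.] {'n': 248, 'c': (554.4, -43.7), 'wh': (12.5, 41.1), 'ang': 22.4, 'z': [45.6, 49.0, 52.5]}
grey 0.06 [449. 156.] {'n': 783, 'c': (481.5, -52.3), 'wh': (12.6, 51.0), 'ang': 7.9, 'z': [62.0, 65.0, 66.2]}
grey 0.06 [447. 234.] {'n': 264, 'c': (560.0, -42.0), 'wh': (9.9, 40.5), 'ang': 12.4, 'z': [60.5, 63.9, 66.0]}
{'n': 2766, 'c': (419.8, -231.8), 'wh': (48.8, 55.8), 'ang': 1.1, 'z': [8.0, 9.3, 10.5]}
blue in jig 160 [array([-31.,  11.]), array([-17. ,  27.3]), array([24.9, 29.9])]
```

Call:
{"fn": "apply_moves", "kwargs": {"motion": [{"tx": -0.7, "ty": -0.04, "tz": -0.5, "rx": 0, "ry": 0, "rz": 0}, {"tx": -0.7, "ty": -0.04, "tz": -0.6, "rx": 0, "ry": 0, "rz": 0}, {"tx": -0.67, "ty": -0.03, "tz": -0.6, "rx": 0, "ry": 0, "rz": 0}, {"tx": 0, "ty": 0, "tz": -0.8, "rx": 0, "ry": 0, "rz": 0}, {"tx": 0, "ty": 0, "tz": -0.9, "rx": 0, "ry": 0, "rz": 0}, {"tx": 0, "ty": 0, "tz": -0.8, "rx": 0, "ry": 0, "rz": 0}, {"tx": 0, "ty": 0, "tz": -0.4, "rx": 0, "ry": 0, "rz": 0}, {"tx": 0, "ty": 0, "tz": -0.3, "rx": 0, "ry": 0, "rz": 0}, {"tx": 0, "ty": 0, "tz": -0.16, "rx": 0, "ry": 0, "rz": 0}, {"tx": 0, "ty": 0, "tz": 0, "rx": 0, "ry": 0, "rz": 0}, {"tx": 0, "ty": 0, "tz": 0, "rx": 0, "ry": 0, "rz": 0}]}}

```text
time: 11.1
tool_pos: [0.4208, -0.2317, 0.0723]
tcp_rot: [[-1.0, -0.021, 0.001], [-0.021, 1.0, -0.001], [-0.001, -0.001, -1.0]]
wrist_force: [0.2, -0.3, 0.8]
gripper_width: 0.999
grip_force: 0.0
```

Call:
{"fn": "apply_moves", "kwargs": {"motion": [{"tx": 0, "ty": 0, "tz": 0, "rx": 0, "ry": 0, "rz": 0}, {"tx": 0, "ty": 0, "tz": 0, "rx": 0, "ry": 0, "rz": 0}, {"tx": 0, "ty": 0, "tz": 0, "rx": 0, "ry": 0, "rz": 0}, {"tx": 0, "ty": 0, "tz": 0, "rx": 0, "ry": 0, "rz": 0}, {"tx": 0, "ty": 0, "tz": 0, "rx": 0, "ry": 0, "rz": 0}, {"tx": 0, "ty": 0, "tz": 0, "rx": 0, "ry": 0, "rz": 0}], "claw": 50, "grip_force": 15}}

```text
time: 11.7
tool_pos: [0.4201, -0.2315, 0.0716]
tcp_rot: [[-1.0, -0.02, 0.0], [-0.02, 1.0, -0.0], [-0.0, -0.0, -1.0]]
wrist_force: [-1.2, 1.0, 1.7]
gripper_width: 0.642
grip_force: 15.0
```

Call:
{"fn": "apply_moves", "kwargs": {"motion": [{"tx": 0, "ty": 0, "tz": 0.3, "rx": 0, "ry": 0, "rz": 0}, {"tx": 0, "ty": 0, "tz": 0.8, "rx": 0, "ry": 0, "rz": 0}, {"tx": 0, "ty": 0, "tz": 0.9, "rx": 0, "ry": 0, "rz": 0}, {"tx": 0.3, "ty": 0.5, "tz": 0.8, "rx": 0, "ry": 0, "rz": 0.2}, {"tx": 0.4, "ty": 0.8, "tz": 0.2, "rx": 0, "ry": 0, "rz": 0.2}, {"tx": 0.4, "ty": 0.8, "tz": 0, "rx": 0, "ry": 0, "rz": 0.2}, {"tx": 0.4, "ty": 0.8, "tz": 0, "rx": 0, "ry": 0, "rz": 0.2}, {"tx": 0.4, "ty": 0.8, "tz": 0, "rx": 0, "ry": 0, "rz": 0.2}, {"tx": 0.4, "ty": 0.6, "tz": -0.3, "rx": 0, "ry": 0, "rz": 0.1}, {"tx": 0.12, "ty": 0.3, "tz": -0.6, "rx": 0, "ry": 0, "rz": 0}, {"tx": 0, "ty": 0, "tz": -0.1, "rx": 0, "ry": 0, "rz": 0}, {"tx": 0, "ty": 0, "tz": 0, "rx": 0, "ry": 0, "rz": 0}]}}

```text
time: 12.9
tool_pos: [0.5159, -0.0473, 0.1509]
tcp_rot: [[-0.991, -0.136, -0.002], [-0.136, 0.991, 0.0], [0.002, 0.001, -1.0]]
wrist_force: [0.1, 0.2, 0.1]
gripper_width: 0.637
grip_force: 15.0
```

Call:
{"fn": "apply_moves", "kwargs": {"motion": [{"tx": 0, "ty": 0, "tz": 0, "rx": 0, "ry": 0, "rz": 0}, {"tx": 0, "ty": 0, "tz": 0, "rx": 0, "ry": 0, "rz": 0}]}}

```text
time: 13.1
tool_pos: [0.5173, -0.0485, 0.1527]
tcp_rot: [[-0.991, -0.134, 0.002], [-0.134, 0.991, -0.001], [-0.002, -0.001, -1.0]]
wrist_force: [0.2, -0.4, -0.1]
gripper_width: 0.641
grip_force: 15.0
```

```bash
python3 gap.py red 75 105 pics/w_hold2.png
```

```text
backstop top x [-52.  -39.9] y [-24.2  24.5]
red 7493 x [-35.4 -35.1  -2.8  -1.2] y [-28.5  26.1] z [88.4 90.3 91.3]
edge slope deg -0.27
t 13.15 pos [517.3 -48.4 152.7] yaw 7.69 tilt [ 0.11 -0.03] F [-0.5 -0.6 -0.8] w 55.832 gf 15.0 j6 -112
tcp jig [-10.2  -1.1]
```

Call:
{"fn": "apply_moves", "kwargs": {"motion": [{"tx": -0.1, "ty": 0.025, "tz": 0, "rx": 0, "ry": 0, "rz": 0}, {"tx": 0, "ty": 0, "tz": -0.3, "rx": 0, "ry": 0, "rz": 0}, {"tx": 0, "ty": 0, "tz": -0.4, "rx": 0, "ry": 0, "rz": 0}, {"tx": 0, "ty": 0, "tz": -0.2, "rx": 0, "ry": 0, "rz": 0}, {"tx": 0, "ty": 0, "tz": -0.1, "rx": 0, "ry": 0, "rz": 0}, {"tx": 0, "ty": 0, "tz": -0.05, "rx": 0, "ry": 0, "rz": 0}, {"tx": 0, "ty": 0, "tz": -0.03, "rx": 0, "ry": 0, "rz": 0}, {"tx": 0, "ty": 0, "tz": 0, "rx": 0, "ry": 0, "rz": 0}, {"tx": 0, "ty": 0, "tz": 0, "rx": 0, "ry": 0, "rz": 0}]}}

```text
time: 14.05
tool_pos: [0.5127, -0.0464, 0.1095]
tcp_rot: [[-0.991, -0.135, -0.001], [-0.135, 0.991, 0.0], [0.001, 0.0, -1.0]]
wrist_force: [-4.8, 1.6, 10.0]
gripper_width: 0.638
grip_force: 15.0
```

```bash
python3 gap.py red 40 60 pics/w_hold2b.png
```

```text
backstop top x [-52. -40.] y [-24.   24.6]
red 5532 x [-32.7 -31.6  -6.8  -5.5] y [-25.9  29.1] z [46.2 47.2 48.1]
edge slope deg 0.06
t 14.10 pos [512.8 -46.4 109.5] yaw 7.77 tilt [-0.05  0.  ] F [-5.1  1.2 10.4] w 55.957 gf 15.0 j6 -112
tcp jig [-14.5   1.5]
```

View pics/w_hold2b.png

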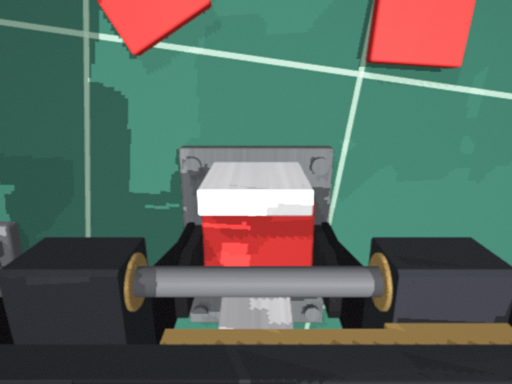

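The plate sits flat against the backstop at (258,245). It is about 0.8 mm too far in +y compared with the blue cast, so I'll lift a hair, shift and release.

Call:
{"fn": "apply_moves", "kwargs": {"motion": [{"tx": 0, "ty": 0, "tz": 0.04, "rx": 0, "ry": 0, "rz": 0}, {"tx": 0.005, "ty": -0.025, "tz": 0, "rx": 0, "ry": 0, "rz": 0}, {"tx": 0, "ty": 0, "tz": -0.03, "rx": 0, "ry": 0, "rz": 0}, {"tx": 0, "ty": 0, "tz": 0, "rx": 0, "ry": 0, "rz": 0}, {"tx": 0, "ty": 0, "tz": 0, "rx": 0, "ry": 0, "rz": 0}]}}

```text
time: 14.6
tool_pos: [0.5132, -0.0477, 0.1095]
tcp_rot: [[-0.991, -0.135, -0.0], [-0.135, 0.991, -0.0], [0.0, -0.0, -1.0]]
wrist_force: [-2.8, 0.0, 8.4]
gripper_width: 0.637
grip_force: 15.0
```

Call:
{"fn": "apply_moves", "kwargs": {"motion": [{"tx": 0, "ty": 0, "tz": 0, "rx": 0, "ry": 0, "rz": 0}, {"tx": 0, "ty": 0, "tz": 0, "rx": 0, "ry": 0, "rz": 0}, {"tx": 0, "ty": 0, "tz": 0, "rx": 0, "ry": 0, "rz": 0}, {"tx": 0, "ty": 0, "tz": 0, "rx": 0, "ry": 0, "rz": 0}, {"tx": 0, "ty": 0, "tz": 0.3, "rx": 0, "ry": 0, "rz": 0}, {"tx": 0, "ty": 0, "tz": 0.8, "rx": 0, "ry": 0, "rz": 0}, {"tx": 0, "ty": 0, "tz": 0.9, "rx": 0, "ry": 0, "rz": 0}, {"tx": 0.2, "ty": 0, "tz": 0.9, "rx": 0, "ry": 0, "rz": 0}, {"tx": 0.8, "ty": 0, "tz": 0.9, "rx": 0, "ry": 0, "rz": 0}, {"tx": 0.8, "ty": 0.1, "tz": 0.6, "rx": 0, "ry": 0, "rz": 0}, {"tx": 0, "ty": 0, "tz": 0, "rx": 0, "ry": 0, "rz": 0}, {"tx": 0, "ty": 0, "tz": 0, "rx": 0, "ry": 0, "rz": 0}], "claw": 87}}

```text
time: 15.8
tool_pos: [0.5851, -0.0433, 0.2852]
tcp_rot: [[-0.991, -0.135, 0.0], [-0.135, 0.991, -0.0], [-0.0, -0.0, -1.0]]
wrist_force: [0.1, -0.8, -0.6]
gripper_width: 0.995
grip_force: 0.0
```

```bash
python3 gap.py red 40 52 -; python3 - <<'E'
from h import *
import patch
from gap import J
W=pts(load("wrist")); print(patch.patch(W,*(J-[.013,.002]),.040,.052,.05))
E
```

```text
backstop top x [-51.8 -40.2] y [-24.4  24.3]
red 3165 x [-38.7 -36.9   7.8   9.8] y [-27.4  27.3] z [46.  47.2 48.4]
edge slope deg -0.03
t 15.85 pos [584.1 -43.3 283.8] yaw 7.77 tilt [-0.12  0.01] F [-0.2 -0.1 -0.2] w 86.869 gf 0.0 j6 -110
tcp jig [56.6 -5. ]
{'n': 3415, 'c': (521.7, -46.7), 'wh': (68.5, 56.0), 'ang': 7.9, 'z': [45.5, 47.2, 48.6]}
```

Plate is seated at jig x about −39…10, y centred, top at 48. Now the yellow cast.

Call:
{"fn": "apply_moves", "kwargs": {"motion": [{"tx": 0, "ty": 0.6, "tz": 0, "rx": 0, "ry": 0, "rz": -0.2}, {"tx": 0, "ty": 0.98, "tz": 0, "rx": 0, "ry": 0, "rz": -0.25}, {"tx": 0, "ty": 0.98, "tz": 0, "rx": 0, "ry": 0, "rz": -0.25}, {"tx": 0, "ty": 0.98, "tz": 0, "rx": 0, "ry": 0, "rz": -0.25}, {"tx": 0, "ty": 0.98, "tz": 0, "rx": 0, "ry": 0, "rz": -0.25}, {"tx": 0, "ty": 0.98, "tz": 0, "rx": 0, "ry": 0, "rz": -0.25}, {"tx": 0, "ty": 0.98, "tz": 0, "rx": 0, "ry": 0, "rz": -0.25}, {"tx": 0, "ty": 0.98, "tz": 0, "rx": 0, "ry": 0, "rz": -0.25}, {"tx": 0, "ty": 0.98, "tz": 0, "rx": 0, "ry": 0, "rz": -0.25}, {"tx": 0, "ty": 0.98, "tz": 0, "rx": 0, "ry": 0, "rz": -0.25}, {"tx": -0.2, "ty": 0.4, "tz": 0, "rx": 0, "ry": 0, "rz": -0.15}, {"tx": 0, "ty": 0, "tz": 0, "rx": 0, "ry": 0, "rz": 0}]}}

```text
time: 17.05
tool_pos: [0.5744, 0.3509, 0.2824]
tcp_rot: [[-0.991, 0.133, -0.004], [0.133, 0.991, -0.001], [0.004, -0.002, -1.0]]
wrist_force: [0.1, -0.9, -0.0]
gripper_width: 0.997
grip_force: 0.0
```

Call:
{"fn": "apply_moves", "kwargs": {"motion": [{"tx": 0, "ty": 0, "tz": 0, "rx": 0, "ry": 0, "rz": 0}, {"tx": 0, "ty": 0, "tz": 0, "rx": 0, "ry": 0, "rz": 0}]}}

```text
time: 17.25
tool_pos: [0.5769, 0.3478, 0.2839]
tcp_rot: [[-0.991, 0.137, -0.001], [0.137, 0.991, -0.001], [0.001, -0.001, -1.0]]
wrist_force: [0.7, -0.9, 1.1]
gripper_width: 1.001
grip_force: 0.0
```

```bash
python3 look.py pics/w_yel.png| grep -E "^t |yellow"; python3 patch.py wrist .496 .36 .022 .032 .045
```

```text
t 17.25 pos [576.9 347.8 283.9] yaw -7.90 tilt [-0.07 -0.07] F [ 0.7 -0.9  1.1] w 87.117 gf 0.0 j6 -58
yellow [260. 106.] {'n': 104, 'c': (514.8, 357.4), 'wh': (55.6, 11.6), 'ang': 89.3, 'z': [24.7, 26.4, 27.7]}
yellow [442. 301.] None
{'n': 2948, 'c': (493.8, 359.5), 'wh': (56.1, 49.6), 'ang': 82.3, 'z': [25.8, 27.2, 28.5]}
```

View pics/w_yel.png

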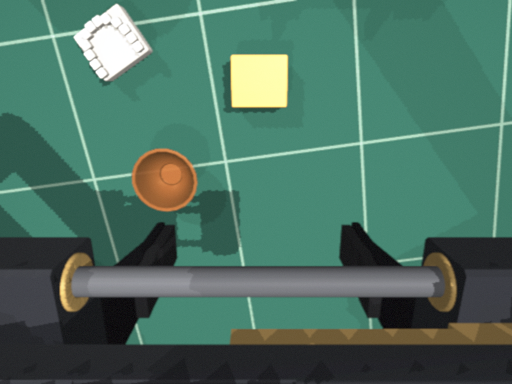

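The yellow cast is at (259,81), with the white cast (112,42) and dish (165,180) clear of the approach. Grasping the slab with tips at z = 11 mm.

Call:
{"fn": "apply_moves", "kwargs": {"motion": [{"tx": -0.7, "ty": 0.1, "tz": -0.5, "rx": 0, "ry": 0, "rz": 0}, {"tx": -0.7, "ty": 0.1, "tz": -0.6, "rx": 0, "ry": 0, "rz": 0}, {"tx": -0.68, "ty": 0.09, "tz": -0.6, "rx": 0, "ry": 0, "rz": 0}, {"tx": 0, "ty": 0, "tz": -0.8, "rx": 0, "ry": 0, "rz": 0}, {"tx": 0, "ty": 0, "tz": -0.9, "rx": 0, "ry": 0, "rz": 0}, {"tx": 0, "ty": 0, "tz": -0.8, "rx": 0, "ry": 0, "rz": 0}, {"tx": 0, "ty": 0, "tz": -0.4, "rx": 0, "ry": 0, "rz": 0}, {"tx": 0, "ty": 0, "tz": -0.3, "rx": 0, "ry": 0, "rz": 0}, {"tx": 0, "ty": 0, "tz": -0.17, "rx": 0, "ry": 0, "rz": 0}, {"tx": 0, "ty": 0, "tz": 0, "rx": 0, "ry": 0, "rz": 0}, {"tx": 0, "ty": 0, "tz": 0, "rx": 0, "ry": 0, "rz": 0}]}}

```text
time: 18.4
tool_pos: [0.4947, 0.3613, 0.0831]
tcp_rot: [[-0.991, 0.137, 0.002], [0.137, 0.991, 0.001], [-0.002, 0.001, -1.0]]
wrist_force: [0.4, 0.3, -0.3]
gripper_width: 1.003
grip_force: 0.0
```

Call:
{"fn": "apply_moves", "kwargs": {"motion": [{"tx": 0, "ty": 0, "tz": 0, "rx": 0, "ry": 0, "rz": 0}, {"tx": 0, "ty": 0, "tz": 0, "rx": 0, "ry": 0, "rz": 0}, {"tx": 0, "ty": 0, "tz": 0, "rx": 0, "ry": 0, "rz": 0}, {"tx": 0, "ty": 0, "tz": 0, "rx": 0, "ry": 0, "rz": 0}, {"tx": 0, "ty": 0, "tz": 0, "rx": 0, "ry": 0, "rz": 0}, {"tx": 0, "ty": 0, "tz": 0, "rx": 0, "ry": 0, "rz": 0}], "claw": 50, "grip_force": 20}}

```text
time: 19.0
tool_pos: [0.4939, 0.361, 0.082]
tcp_rot: [[-0.991, 0.136, 0.0], [0.136, 0.991, -0.0], [-0.0, -0.0, -1.0]]
wrist_force: [0.3, -0.4, 0.5]
gripper_width: 0.641
grip_force: 20.0
```

Call:
{"fn": "apply_moves", "kwargs": {"motion": [{"tx": 0, "ty": 0, "tz": 0.3, "rx": 0, "ry": 0, "rz": 0}, {"tx": 0, "ty": 0, "tz": 0.8, "rx": 0, "ry": 0, "rz": 0}, {"tx": 0, "ty": 0, "tz": 0.9, "rx": 0, "ry": 0, "rz": 0}, {"tx": 0.06, "ty": -0.5, "tz": 0.7, "rx": 0, "ry": 0, "rz": 0.25}, {"tx": 0.06, "ty": -0.98, "tz": 0, "rx": 0, "ry": 0, "rz": 0.25}, {"tx": 0.06, "ty": -0.98, "tz": 0, "rx": 0, "ry": 0, "rz": 0.25}, {"tx": 0.06, "ty": -0.98, "tz": 0, "rx": 0, "ry": 0, "rz": 0.25}, {"tx": 0.06, "ty": -0.98, "tz": 0, "rx": 0, "ry": 0, "rz": 0.25}, {"tx": 0.06, "ty": -0.98, "tz": 0, "rx": 0, "ry": 0, "rz": 0.25}, {"tx": 0.06, "ty": -0.98, "tz": 0, "rx": 0, "ry": 0, "rz": 0.25}, {"tx": 0.06, "ty": -0.98, "tz": 0, "rx": 0, "ry": 0, "rz": 0.25}, {"tx": 0.06, "ty": -0.98, "tz": 0, "rx": 0, "ry": 0, "rz": 0.25}]}}

```text
time: 20.2
tool_pos: [0.5154, 0.0258, 0.1907]
tcp_rot: [[-0.995, -0.1, 0.001], [-0.1, 0.995, -0.0], [-0.001, -0.0, -1.0]]
wrist_force: [0.1, -0.4, -0.3]
gripper_width: 0.643
grip_force: 20.0
```

Call:
{"fn": "apply_moves", "kwargs": {"motion": [{"tx": 0.04, "ty": -0.9, "tz": 0, "rx": 0, "ry": 0, "rz": 0.2}, {"tx": 0, "ty": -0.65, "tz": -0.2, "rx": 0, "ry": 0, "rz": 0.15}, {"tx": 0, "ty": -0.31, "tz": -0.3, "rx": 0, "ry": 0, "rz": 0}, {"tx": 0, "ty": 0, "tz": -0.2, "rx": 0, "ry": 0, "rz": 0}, {"tx": 0, "ty": 0, "tz": 0, "rx": 0, "ry": 0, "rz": 0}, {"tx": 0, "ty": 0, "tz": 0, "rx": 0, "ry": 0, "rz": 0}, {"tx": 0, "ty": 0, "tz": 0, "rx": 0, "ry": 0, "rz": 0}, {"tx": 0, "ty": 0, "tz": 0, "rx": 0, "ry": 0, "rz": 0}]}}

```text
time: 21.0
tool_pos: [0.5174, -0.0462, 0.1623]
tcp_rot: [[-0.991, -0.136, 0.001], [-0.136, 0.991, -0.0], [-0.001, -0.0, -1.0]]
wrist_force: [-0.3, 0.2, -0.9]
gripper_width: 0.644
grip_force: 20.0
```

```bash
sed -i 's/"yellow":\[(20,28)\]/"yellow":[(18,32)]/; s/H\[...,1\]>120/H[...,1]>85/' h.py; python3 gap.py yellow 98 112 pics/w_hold3.png
```

```text
backstop top x [-51.9 -40. ] y [-24.1  24.4]
yellow 7658 x [-35.2 -34.9  -5.7  13.6] y [-26.3  28.4] z [102.9 107.4 108.5]
edge slope deg -0.14
t 21.05 pos [517.3 -46.3 162.3] yaw 7.82 tilt [ 0.04 -0.  ] F [ 0.1  0.3 -1.4] w 55.606 gf 20.0 j6 -112
tcp jig [-9.9  0.9]
```

Call:
{"fn": "apply_moves", "kwargs": {"motion": [{"tx": -0.09, "ty": -0.03, "tz": 0, "rx": 0, "ry": 0, "rz": 0}, {"tx": 0, "ty": 0, "tz": -0.3, "rx": 0, "ry": 0, "rz": 0}, {"tx": 0, "ty": 0, "tz": -0.3, "rx": 0, "ry": 0, "rz": 0}, {"tx": 0, "ty": 0, "tz": -0.13, "rx": 0, "ry": 0, "rz": 0}, {"tx": 0, "ty": 0, "tz": -0.05, "rx": 0, "ry": 0, "rz": 0}, {"tx": 0, "ty": 0, "tz": -0.03, "rx": 0, "ry": 0, "rz": 0}, {"tx": 0, "ty": 0, "tz": 0, "rx": 0, "ry": 0, "rz": 0}, {"tx": 0, "ty": 0, "tz": 0, "rx": 0, "ry": 0, "rz": 0}]}}

```text
time: 21.85
tool_pos: [0.513, -0.0481, 0.1299]
tcp_rot: [[-0.991, -0.135, -0.002], [-0.135, 0.991, 0.0], [0.002, 0.001, -1.0]]
wrist_force: [-4.4, 1.4, 7.8]
gripper_width: 0.64
grip_force: 20.0
```

```bash
python3 gap.py yellow 66 80 -
```

```text
backstop top x [-52.  -39.5] y [-24.1  24.5]
yellow 7634 x [-39.9 -39.6 -10.4   8.9] y [-27.5  27.1] z [71.  75.1 76.1]
edge slope deg -0.15
t 21.90 pos [513.  -48.1 129.9] yaw 7.76 tilt [-0.1   0.03] F [-4.8  2.   7.5] w 55.410 gf 20.0 j6 -112
tcp jig [-14.4  -0.3]
```

Call:
{"fn": "apply_moves", "kwargs": {"motion": [{"tx": 0, "ty": 0, "tz": 0, "rx": 0, "ry": 0, "rz": 0}, {"tx": 0, "ty": 0, "tz": 0, "rx": 0, "ry": 0, "rz": 0}, {"tx": 0, "ty": 0, "tz": 0, "rx": 0, "ry": 0, "rz": 0}, {"tx": 0, "ty": 0, "tz": 0, "rx": 0, "ry": 0, "rz": 0}, {"tx": 0, "ty": 0, "tz": 0.3, "rx": 0, "ry": 0, "rz": 0}, {"tx": 0, "ty": 0, "tz": 0.8, "rx": 0, "ry": 0, "rz": 0}, {"tx": 0, "ty": 0, "tz": 0.9, "rx": 0, "ry": 0, "rz": 0}, {"tx": 0.2, "ty": 0, "tz": 0.9, "rx": 0, "ry": 0, "rz": 0}, {"tx": 0.8, "ty": 0, "tz": 0.9, "rx": 0, "ry": 0, "rz": 0}, {"tx": 0.9, "ty": 0.1, "tz": 0.4, "rx": 0, "ry": 0, "rz": 0}, {"tx": 0, "ty": 0, "tz": 0, "rx": 0, "ry": 0, "rz": 0}, {"tx": 0, "ty": 0, "tz": 0, "rx": 0, "ry": 0, "rz": 0}], "claw": 87}}

```text
time: 23.1
tool_pos: [0.5896, -0.0442, 0.2979]
tcp_rot: [[-0.991, -0.135, -0.0], [-0.135, 0.991, -0.0], [0.0, -0.0, -1.0]]
wrist_force: [-1.6, 0.7, -0.6]
gripper_width: 1.0
grip_force: 0.0
```

```bash
python3 gap.py yellow 70 80 pics/w_stack.png; python3 - <<'E'
from gap import *
c=load("wrist"); Q=jig(pts(c)); m=(abs(Q[...,0])<60)&(abs(Q[...,1])<40)
for lo,hi in [(60,70),(8,12)]:
    p=Q[m&(Q[...,2]>lo)&(Q[...,2]<hi)&(Q[...,0]>11)]; print(lo,len(p),np.percentile(p[:,0],[1,50,99]).round(1),np.percentile(p[:,1],[1,99]).round(1))
E
python3 look.py | grep -E "grey|wood"
```

```text
backstop top x [-51.3 -41. ] y [-24.7  24.1]
yellow 612 x [-38.8 -38.7   9.8   9.9] y [-28.3  27.4] z [73.3 74.9 76.1]
edge slope deg 0.15
t 23.15 pos [588.6 -44.1 296.9] yaw 7.77 tilt [-0.11  0.01] F [ 0.4  0.1 -1.2] w 86.885 gf 0.0 j6 -110
tcp jig [61.  -6.4]
60 516 [30.1 35.6 41.9] [-19.1  19.7]
8 1442 [12.2 37.7 59.7] [-39.4  39.5]
wood [ 61. 128.] {'n': 2020, 'c': (573.2, -231.4), 'wh': (24.9, 45.1), 'ang': 4.5, 'z': [39.0, 92.3, 117.7]}
wood [500. 190.] {'n': 1173, 'c': (582.7, 236.7), 'wh': (56.8, 51.8), 'ang': 59.1, 'z': [3.6, 15.7, 34.5]}
wood [ 72. 282.] None
wood [444. 282.] None
wood [383. 336.] None
grey 0.006 [497.  60.] {'n': 247, 'c': (448.4, 193.4), 'wh': (49.6, 3.6), 'ang': 23.4, 'z': [6.3, 9.9, 13.7]}
grey 0.006 [262. 110.] {'n': 3485, 'c': (527.3, -45.9), 'wh': (119.1, 90.1), 'ang': 7.7, 'z': [8.0, 9.3, 12.7]}
grey 0.006 [103. 111.] {'n': 1111, 'c': (568.5, -231.8), 'wh': (56.2, 70.1), 'ang': 4.6, 'z': [7.5, 9.2, 11.0]}
grey 0.022 [510.  63.] {'n': 60, 'c': (451.4, 197.6), 'wh': (16.8, 4.1), 'ang': 20.2, 'z': [22.4, 24.6, 26.9]}
grey 0.022 [111. 128.] {'n': 62, 'c': (573.0, -204.6), 'wh': (13.1, 7.3), 'ang': 52.1, 'z': [22.4, 26.8, 31.0]}
grey 0.022 [264. 126.] {'n': 119, 'c': (549.0, -43.1), 'wh': (3.2, 39.7), 'ang': 7.8, 'z': [23.2, 27.3, 31.1]}
grey 0.045 [ 73. 108.] {'n': 669, 'c': (555.5, -233.5), 'wh': (11.1, 61.4), 'ang': 4.5, 'z': [47.7, 49.3, 50.5]}
grey 0.045 [100. 137.] {'n': 116, 'c': (580.4, -209.1), 'wh': (9.3, 15.8), 'ang': 4.0, 'z': [46.2, 47.7, 49.3]}
grey 0.045 [264. 134.] {'n': 118, 'c': (554.2, -42.3), 'wh': (2.5, 38.5), 'ang': 7.5, 'z': [45.7, 49.2, 52.6]}
grey 0.06 [265.  55.] {'n': 768, 'c': (481.6, -52.0), 'wh': (11.3, 49.0), 'ang': 7.9, 'z': [64.0, 65.3, 66.5]}
grey 0.06 [264. 145.] {'n': 543, 'c': (563.1, -41.2), 'wh': (12.7, 39.4), 'ang': 7.6, 'z': [61.6, 63.9, 65.8]}
```

View pics/w_stack.png

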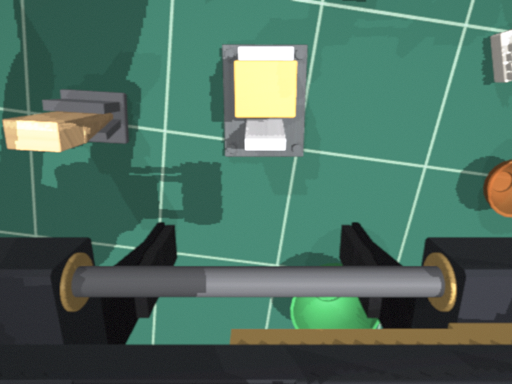

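The stack is square at (265,90), beside the backstop, with the wedge and stand at (85,115). Next I'll check which way the wedge slopes from its depth points, then close in.

```bash
cat > wedge.py <<'E'
from h import *
def wedge(c,yaw=4.5,x0=.568,y0=-.232):
    W=pts(c); a=np.radians(yaw); u=np.array([np.cos(a),np.sin(a)]); v=np.array([-u[1],u[0]])
    D=W[...,:2]-[x0,y0]; X=D@u*1000; Y=D@v*1000; Z=W[...,2]*1000
    m=(hsv(c)[...,0]>8)&(hsv(c)[...,0]<25)&(hsv(c)[...,1]>50)&(abs(X)<45)&(abs(Y)<40)
    for lo,hi in [(52,60),(62,70),(72,78),(80,90),(90,100),(100,112),(114,121)]:
        k=m&(Z>lo)&(Z<hi)
        if k.sum()>15: print((lo,hi),k.sum(),"x",np.percentile(X[k],[2,98]).round(1),"y",np.percentile(Y[k],[2,98]).round(1),"z",np.median(Z[k]).round(1))
    k=m&(Z>114); p=W[k]; print(cv2.minAreaRect((p[:,:2]*1000).astype(np.float32)))
if __name__=="__main__":
    import sys
    if len(sys.argv)>1: shot("wrist",sys.argv[1])
    wedge(load("wrist")); st()
    c=load("scene"); wedge(c); wedge(load("side"))
E
python3 wedge.py
```

```text
(52, 60) 120 x [-7.1 11.3] y [-19.8  22.1] z 56.3
(62, 70) 141 x [-6.9 14.4] y [-19.4  22.1] z 66.3
(72, 78) 122 x [-6.8 15.9] y [-17.3  22.1] z 75.3
(80, 90) 227 x [-6.7 16.4] y [-18.3  22.1] z 85.0
(90, 100) 251 x [-6.5 16.4] y [-16.4  22.1] z 94.7
(100, 112) 342 x [-6.4 16.7] y [-18.6  22.2] z 106.2
(114, 121) 534 x [-6.1 17.9] y [-21.7  21.9] z 117.0
((574.0753173828125, -231.30850219726562), (24.542591094970703, 45.08875274658203), 4.501585006713867)
t 23.20 pos [588.2 -44.1 296.4] yaw 7.76 tilt [-0.15  0.02] F [-1.3  0.3 -0.4] w 86.777 gf 0.0 j6 -110
(52, 60) 27 x [-2.5 15.8] y [-18.7  21.7] z 55.7
(62, 70) 31 x [-4.7 18.4] y [-18.6  21.9] z 66.2
(72, 78) 29 x [-2.  20.4] y [-19.4  21.5] z 75.2
(80, 90) 58 x [ 0.4 20.9] y [-20.1  21.9] z 85.2
(90, 100) 66 x [ 1.4 21.5] y [-20.1  21.8] z 95.7
(100, 112) 78 x [-0.8 21.8] y [-20.5  21.6] z 106.6
(114, 121) 157 x [-3.6 21.2] y [-20.5  21.1] z 117.6
((556.5902709960938, -234.3585205078125), (65.91393280029297, 76.64432525634766), 4.876522541046143)
(52, 60) 17 x [-5.1 11.8] y [17.9 25.2] z 55.6
(62, 70) 19 x [-4.8 15.9] y [19.2 27.1] z 65.7
(80, 90) 24 x [-4.2 16.3] y [19.2 26.8] z 85.9
(90, 100) 25 x [-4.  16.4] y [20.2 28.7] z 94.6
(100, 112) 30 x [-3.6 16.7] y [20.4 27. ] z 106.8
(114, 121) 59 x [-3.3 17.3] y [-18.4  25.6] z 117.3
((574.6439819335938, -229.0421905517578), (20.586009979248047, 47.49351501464844), 5.298722743988037)
```

Call:
{"fn": "apply_moves", "kwargs": {"motion": [{"tx": 0.3, "ty": -0.8, "tz": 0.07, "rx": 0, "ry": 0, "rz": -0.1}, {"tx": 0.35, "ty": -0.93, "tz": 0.07, "rx": 0, "ry": 0, "rz": -0.1}, {"tx": 0.35, "ty": -0.93, "tz": 0.07, "rx": 0, "ry": 0, "rz": -0.1}, {"tx": 0.35, "ty": -0.93, "tz": 0.07, "rx": 0, "ry": 0, "rz": -0.1}, {"tx": 0.3, "ty": -0.93, "tz": 0.07, "rx": 0, "ry": 0, "rz": -0.14}, {"tx": 0, "ty": 0, "tz": 0, "rx": 0, "ry": 0, "rz": 0}, {"tx": 0, "ty": 0, "tz": 0, "rx": 0, "ry": 0, "rz": 0}, {"tx": 0, "ty": 0, "tz": 0, "rx": 0, "ry": 0, "rz": 0}]}}

```text
time: 24.0
tool_pos: [0.6545, -0.224, 0.3107]
tcp_rot: [[-0.997, -0.079, -0.002], [-0.079, 0.997, 0.001], [0.002, 0.001, -1.0]]
wrist_force: [-0.2, 0.8, 0.8]
gripper_width: 1.001
grip_force: 0.0
```

```bash
python3 wedge.py pics/w_wedge.png | head -10; python3 look.py | grep -E "^grey"
```

```text
(114, 121) 131 x [-6.  17.4] y [-22.4  21.3] z 116.7
((573.74169921875, -232.0997772216797), (23.48811149597168, 43.84173583984375), 4.708193302154541)
t 24.05 pos [ 654.8 -223.7  311. ] yaw 4.57 tilt [-0.06  0.05] F [-0.   0.4 -1.4] w 86.898 gf 0.0 j6 -120
(52, 60) 27 x [-2.5 15.8] y [-18.7  21.7] z 55.7
(62, 70) 31 x [-4.7 18.4] y [-18.6  21.9] z 66.2
(72, 78) 29 x [-2.  20.4] y [-19.4  21.5] z 75.2
(80, 90) 58 x [ 0.4 20.9] y [-20.1  21.9] z 85.2
(90, 100) 66 x [ 1.4 21.5] y [-20.1  21.8] z 95.7
(100, 112) 78 x [-0.8 21.8] y [-20.5  21.6] z 106.6
(114, 121) 157 x [-3.6 21.2] y [-20.5  21.1] z 117.6
grey 0.006 [411.  70.] {'n': 3776, 'c': (528.9, -46.0), 'wh': (116.7, 91.3), 'ang': 7.7, 'z': [7.8, 9.3, 12.3]}
grey 0.006 [257.  78.] {'n': 973, 'c': (568.4, -232.7), 'wh': (55.8, 70.1), 'ang': 4.6, 'z': [7.3, 9.0, 10.5]}
grey 0.022 [428.  77.] {'n': 135, 'c': (549.9, -45.0), 'wh': (12.2, 40.4), 'ang': 23.6, 'z': [22.7, 27.0, 31.5]}
grey 0.045 [255.  64.] {'n': 579, 'c': (554.7, -233.6), 'wh': (9.9, 59.1), 'ang': 4.0, 'z': [47.8, 49.2, 50.6]}
grey 0.045 [437.  83.] {'n': 134, 'c': (555.1, -44.8), 'wh': (12.2, 41.3), 'ang': 25.4, 'z': [45.2, 49.2, 52.4]}
grey 0.06 [451.  89.] {'n': 578, 'c': (563.3, -41.4), 'wh': (12.7, 41.0), 'ang': 7.9, 'z': [61.4, 63.9, 65.6]}
```

View pics/w_wedge.png

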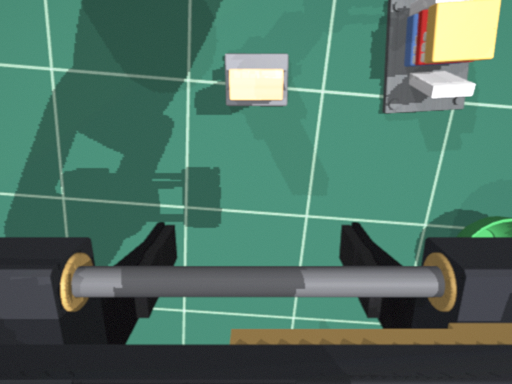

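The wedge head is seen from above at (256,84): upright face to the robot side, slope towards +x, the same axes as the jig. Grasping it.

Call:
{"fn": "apply_moves", "kwargs": {"motion": [{"tx": -0.7, "ty": -0.07, "tz": -0.2, "rx": 0, "ry": 0, "rz": 0}, {"tx": -0.7, "ty": -0.07, "tz": -0.4, "rx": 0, "ry": 0, "rz": 0}, {"tx": -0.63, "ty": -0.07, "tz": -0.4, "rx": 0, "ry": 0, "rz": 0}, {"tx": 0, "ty": 0, "tz": -0.6, "rx": 0, "ry": 0, "rz": 0}, {"tx": 0, "ty": 0, "tz": -0.8, "rx": 0, "ry": 0, "rz": 0}, {"tx": 0, "ty": 0, "tz": -0.8, "rx": 0, "ry": 0, "rz": 0}, {"tx": 0, "ty": 0, "tz": -0.5, "rx": 0, "ry": 0, "rz": 0}, {"tx": 0, "ty": 0, "tz": -0.3, "rx": 0, "ry": 0, "rz": 0}, {"tx": 0, "ty": 0, "tz": 0, "rx": 0, "ry": 0, "rz": 0}, {"tx": 0, "ty": 0, "tz": 0, "rx": 0, "ry": 0, "rz": 0}, {"tx": 0, "ty": 0, "tz": 0, "rx": 0, "ry": 0, "rz": 0}]}}

```text
time: 25.2
tool_pos: [0.5753, -0.2338, 0.1534]
tcp_rot: [[-0.997, -0.079, 0.003], [-0.079, 0.997, -0.002], [-0.003, -0.002, -1.0]]
wrist_force: [0.5, -0.1, -0.9]
gripper_width: 0.995
grip_force: 0.0
```

Call:
{"fn": "apply_moves", "kwargs": {"motion": [{"tx": 0, "ty": 0, "tz": 0, "rx": 0, "ry": 0, "rz": 0}, {"tx": 0, "ty": 0, "tz": 0, "rx": 0, "ry": 0, "rz": 0}, {"tx": 0, "ty": 0, "tz": 0, "rx": 0, "ry": 0, "rz": 0}, {"tx": 0, "ty": 0, "tz": 0, "rx": 0, "ry": 0, "rz": 0}, {"tx": 0, "ty": 0, "tz": 0, "rx": 0, "ry": 0, "rz": 0}, {"tx": 0, "ty": 0, "tz": 0, "rx": 0, "ry": 0, "rz": 0}, {"tx": 0, "ty": 0, "tz": 0, "rx": 0, "ry": 0, "rz": 0}], "claw": 38, "grip_force": 40}}

```text
time: 25.9
tool_pos: [0.5742, -0.2334, 0.1513]
tcp_rot: [[-0.997, -0.079, -0.0], [-0.079, 0.997, 0.0], [0.0, 0.0, -1.0]]
wrist_force: [0.1, 0.0, 0.7]
gripper_width: 0.501
grip_force: 39.8
```

Call:
{"fn": "apply_moves", "kwargs": {"motion": [{"tx": 0, "ty": 0, "tz": 0.3, "rx": 0, "ry": 0, "rz": 0}, {"tx": 0, "ty": 0, "tz": 0.6, "rx": 0, "ry": 0, "rz": 0}, {"tx": 0, "ty": 0, "tz": 0.8, "rx": 0, "ry": 0, "rz": 0}, {"tx": -0.06, "ty": 0.4, "tz": 0.45, "rx": 0, "ry": 0, "rz": 0.1}, {"tx": -0.1, "ty": 0.8, "tz": 0, "rx": 0, "ry": 0, "rz": 0.1}, {"tx": -0.1, "ty": 0.9, "tz": 0, "rx": 0, "ry": 0, "rz": 0.1}, {"tx": -0.1, "ty": 0.9, "tz": 0, "rx": 0, "ry": 0, "rz": 0.1}, {"tx": -0.1, "ty": 0.8, "tz": 0, "rx": 0, "ry": 0, "rz": 0.1}, {"tx": -0.1, "ty": 0.6, "tz": 0, "rx": 0, "ry": 0, "rz": 0.03}, {"tx": 0, "ty": 0.38, "tz": 0, "rx": 0, "ry": 0, "rz": 0}, {"tx": 0, "ty": 0, "tz": 0, "rx": 0, "ry": 0, "rz": 0}, {"tx": 0, "ty": 0, "tz": 0, "rx": 0, "ry": 0, "rz": 0}]}}

```text
time: 27.1
tool_pos: [0.5522, -0.0427, 0.2379]
tcp_rot: [[-0.991, -0.134, 0.001], [-0.134, 0.991, -0.001], [-0.0, -0.001, -1.0]]
wrist_force: [-0.7, -0.5, -2.0]
gripper_width: 0.506
grip_force: 39.8
```

Call:
{"fn": "apply_moves", "kwargs": {"motion": [{"tx": 0, "ty": 0, "tz": 0, "rx": 0, "ry": 0, "rz": 0}, {"tx": 0, "ty": 0, "tz": 0, "rx": 0, "ry": 0, "rz": 0}]}}

```text
time: 27.3
tool_pos: [0.552, -0.0433, 0.2374]
tcp_rot: [[-0.991, -0.133, -0.0], [-0.133, 0.991, -0.0], [0.0, -0.0, -1.0]]
wrist_force: [-0.6, -1.0, -0.6]
gripper_width: 0.504
grip_force: 39.8
```

```bash
python3 gap.py yellow 70 80 pics/w_hold4.png; python3 - <<'E'
from gap import *
c=load("wrist"); Q=jig(pts(c)); H=hsv(c)
m=(H[...,0]>8)&(H[...,0]<25)&(H[...,1]>50)&(abs(Q[...,1])<30)&(Q[...,0]>5)&(Q[...,0]<50)
for lo in range(85,210,12):
    p=Q[m&(Q[...,2]>lo)&(Q[...,2]<lo+12)]
    if len(p)>20: print(lo,len(p),np.percentile(p[:,0],[2,50,98]).round(1),np.percentile(p[:,1],[2,98]).round(1))
E
```

```text
backstop top x [-51.8 -39.9] y [-24.1  24.6]
yellow 2092 x [-39.7 -39.1   8.8   9.9] y [-28.   27.3] z [73.4 75.1 76.2]
edge slope deg -0.04
t 27.35 pos [551.9 -43.2 237.3] yaw 7.62 tilt [-0.01 -0.01] F [-0.  -0.1 -1.1] w 43.740 gf 39.8 j6 -110
tcp jig [24.8 -0.6]
97 87 [11.  11.3 11.7] [-20.8  21. ]
109 359 [10.9 11.4 11.8] [-20.7  21. ]
121 421 [11.1 11.5 11.9] [-21.1  21.1]
133 507 [11.3 11.7 12.1] [-21.3  20.7]
145 598 [11.4 11.9 12.4] [-21.4  20.6]
157 712 [11.5 12.  12.6] [-21.2  20.4]
169 885 [11.6 12.2 14.5] [-21.9  21. ]
181 1102 [11.8 12.4 14.5] [-22.1  20.9]
193 2884 [12.  13.7 36.1] [-22.1  20.3]
```

View pics/w_hold4.png

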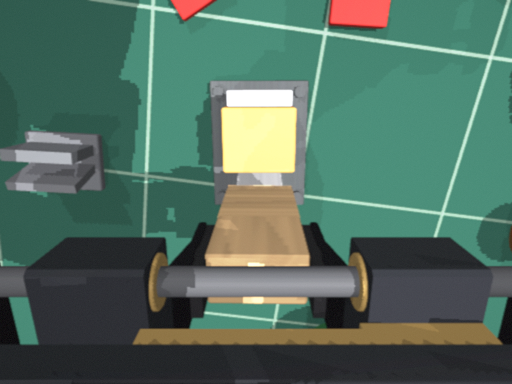

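The wedge is held upright at (258,240), just +x of the stack (258,140), and the stand is empty at (50,160). Its upright face is at jig x of about 11.3, clear of the stack edge at 9.9. Lowering.

Call:
{"fn": "apply_moves", "kwargs": {"motion": [{"tx": 0, "ty": 0, "tz": -0.2, "rx": 0, "ry": 0, "rz": 0}, {"tx": 0, "ty": 0, "tz": -0.3, "rx": 0, "ry": 0, "rz": 0}, {"tx": 0, "ty": 0, "tz": -0.3, "rx": 0, "ry": 0, "rz": 0}, {"tx": 0, "ty": 0, "tz": -0.3, "rx": 0, "ry": 0, "rz": 0}, {"tx": 0, "ty": 0, "tz": -0.25, "rx": 0, "ry": 0, "rz": 0}, {"tx": 0, "ty": 0, "tz": -0.2, "rx": 0, "ry": 0, "rz": 0}, {"tx": 0, "ty": 0, "tz": -0.1, "rx": 0, "ry": 0, "rz": 0}, {"tx": 0, "ty": 0, "tz": 0, "rx": 0, "ry": 0, "rz": 0}, {"tx": 0, "ty": 0, "tz": 0, "rx": 0, "ry": 0, "rz": 0}]}}

```text
time: 28.25
tool_pos: [0.552, -0.0423, 0.1717]
tcp_rot: [[-0.991, -0.134, 0.0], [-0.134, 0.991, -0.0], [-0.0, -0.0, -1.0]]
wrist_force: [0.9, -0.4, -1.0]
gripper_width: 0.504
grip_force: 39.8
```

Call:
{"fn": "apply_moves", "kwargs": {"motion": [{"tx": 0, "ty": 0, "tz": -0.15, "rx": 0, "ry": 0, "rz": 0}, {"tx": -0.012, "ty": 0, "tz": -0.05, "rx": 0, "ry": 0, "rz": 0}, {"tx": -0.012, "ty": 0, "tz": -0.05, "rx": 0, "ry": 0, "rz": 0}, {"tx": 0, "ty": 0, "tz": 0, "rx": 0, "ry": 0, "rz": 0}, {"tx": 0, "ty": 0, "tz": 0, "rx": 0, "ry": 0, "rz": 0}]}}

```text
time: 28.75
tool_pos: [0.5509, -0.0422, 0.1615]
tcp_rot: [[-0.991, -0.134, 0.0], [-0.134, 0.991, 0.0], [-0.0, -0.0, -1.0]]
wrist_force: [-0.1, 0.1, -1.7]
gripper_width: 0.502
grip_force: 39.8
```

Call:
{"fn": "apply_moves", "kwargs": {"motion": [{"tx": -0.012, "ty": 0, "tz": -0.05, "rx": 0, "ry": 0, "rz": 0}, {"tx": -0.012, "ty": 0, "tz": -0.05, "rx": 0, "ry": 0, "rz": 0}, {"tx": 0, "ty": 0, "tz": 0, "rx": 0, "ry": 0, "rz": 0}, {"tx": 0, "ty": 0, "tz": 0, "rx": 0, "ry": 0, "rz": 0}]}}

```text
time: 29.15
tool_pos: [0.5502, -0.0423, 0.1576]
tcp_rot: [[-0.991, -0.134, 0.001], [-0.134, 0.991, -0.0], [-0.001, -0.0, -1.0]]
wrist_force: [2.9, -0.7, -1.1]
gripper_width: 0.5
grip_force: 39.8
```

Call:
{"fn": "apply_moves", "kwargs": {"motion": [{"tx": 0, "ty": 0, "tz": -0.05, "rx": 0, "ry": 0, "rz": 0}, {"tx": 0, "ty": 0, "tz": -0.03, "rx": 0, "ry": 0, "rz": 0}, {"tx": 0, "ty": 0, "tz": 0, "rx": 0, "ry": 0, "rz": 0}, {"tx": 0, "ty": 0, "tz": 0, "rx": 0, "ry": 0, "rz": 0}]}}

```text
time: 29.55
tool_pos: [0.5502, -0.0423, 0.155]
tcp_rot: [[-0.991, -0.134, 0.001], [-0.134, 0.991, -0.0], [-0.001, -0.0, -1.0]]
wrist_force: [-0.5, 1.1, 5.6]
gripper_width: 0.504
grip_force: 39.8
```

Call:
{"fn": "apply_moves", "kwargs": {"motion": [{"tx": 0, "ty": 0, "tz": -0.04, "rx": 0, "ry": 0, "rz": 0}, {"tx": 0, "ty": 0, "tz": -0.02, "rx": 0, "ry": 0, "rz": 0}, {"tx": 0, "ty": 0, "tz": 0, "rx": 0, "ry": 0, "rz": 0}, {"tx": 0, "ty": 0, "tz": 0, "rx": 0, "ry": 0, "rz": 0}, {"tx": 0, "ty": 0, "tz": 0, "rx": 0, "ry": 0, "rz": 0}]}}

```text
time: 30.05
tool_pos: [0.5503, -0.0423, 0.1549]
tcp_rot: [[-0.991, -0.134, 0.001], [-0.134, 0.991, -0.0], [-0.001, -0.0, -1.0]]
wrist_force: [-8.7, 0.8, 22.1]
gripper_width: 0.505
grip_force: 39.9
```

Call:
{"fn": "apply_moves", "kwargs": {"motion": [{"tx": -0.02, "ty": -0.003, "tz": 0, "rx": 0, "ry": 0, "rz": 0}, {"tx": -0.01, "ty": 0, "tz": 0, "rx": 0, "ry": 0, "rz": 0}, {"tx": 0, "ty": 0, "tz": 0, "rx": 0, "ry": 0, "rz": 0}, {"tx": 0, "ty": 0, "tz": 0, "rx": 0, "ry": 0, "rz": 0}]}}

```text
time: 30.45
tool_pos: [0.5499, -0.0424, 0.1544]
tcp_rot: [[-0.991, -0.134, 0.003], [-0.134, 0.991, -0.0], [-0.003, -0.001, -1.0]]
wrist_force: [-2.7, 2.3, 15.8]
gripper_width: 0.501
grip_force: 39.9
```

Call:
{"fn": "apply_moves", "kwargs": {"motion": [{"tx": -0.005, "ty": 0, "tz": -0.02, "rx": 0, "ry": 0, "rz": 0}, {"tx": 0, "ty": 0, "tz": 0, "rx": 0, "ry": 0, "rz": 0}, {"tx": 0, "ty": 0, "tz": 0, "rx": 0, "ry": 0, "rz": 0}, {"tx": 0, "ty": 0, "tz": 0, "rx": 0, "ry": 0, "rz": 0}]}}

```text
time: 30.85
tool_pos: [0.5499, -0.0424, 0.1543]
tcp_rot: [[-0.991, -0.134, 0.003], [-0.134, 0.991, -0.0], [-0.003, -0.001, -1.0]]
wrist_force: [-4.4, 2.5, 18.6]
gripper_width: 0.503
grip_force: 39.9
```

```bash
python3 gap.py yellow 70 80 -
```

```text
backstop top x [-51.8 -40. ] y [-24.2  24.4]
yellow 9834 x [-39.7 -38.    6.9   9.4] y [-27.4  27. ] z [74.  75.2 76.2]
edge slope deg -0.05
t 30.90 pos [549.9 -42.4 154.4] yaw 7.69 tilt [ 0.18 -0.02] F [-4.6  1.9 19.2] w 43.905 gf 39.9 j6 -110
tcp jig [22.8  0.4]
```

The wedge has stopped at z ≈ 13 under 19 N, as expected. Releasing and backing off straight up.

Call:
{"fn": "apply_moves", "kwargs": {"motion": [{"tx": 0, "ty": 0, "tz": 0, "rx": 0, "ry": 0, "rz": 0}, {"tx": 0, "ty": 0, "tz": 0, "rx": 0, "ry": 0, "rz": 0}, {"tx": 0, "ty": 0, "tz": 0, "rx": 0, "ry": 0, "rz": 0}, {"tx": 0, "ty": 0, "tz": 0, "rx": 0, "ry": 0, "rz": 0}, {"tx": 0, "ty": 0, "tz": 0.2, "rx": 0, "ry": 0, "rz": 0}, {"tx": 0, "ty": 0, "tz": 0.5, "rx": 0, "ry": 0, "rz": 0}, {"tx": 0, "ty": 0, "tz": 0.8, "rx": 0, "ry": 0, "rz": 0}, {"tx": 0, "ty": 0, "tz": 0.9, "rx": 0, "ry": 0, "rz": 0}, {"tx": 0.6, "ty": -0.3, "tz": 0.9, "rx": 0, "ry": 0, "rz": 0}, {"tx": 0.9, "ty": -0.3, "tz": 0.6, "rx": 0, "ry": 0, "rz": 0}, {"tx": 0.5, "ty": -0.3, "tz": 0, "rx": 0, "ry": 0, "rz": 0}, {"tx": 0, "ty": 0, "tz": 0, "rx": 0, "ry": 0, "rz": 0}], "claw": 87}}

```text
time: 32.1
tool_pos: [0.6305, -0.0799, 0.3084]
tcp_rot: [[-0.991, -0.133, 0.003], [-0.133, 0.991, -0.001], [-0.003, -0.002, -1.0]]
wrist_force: [-1.3, 0.9, -0.7]
gripper_width: 1.001
grip_force: 0.0
```

```bash
python3 gap.py yellow 70 80 pics/w_end.png; python3 - <<'E'
from gap import *
c=load("wrist"); Q=jig(pts(c)); H=hsv(c); m=(abs(Q[...,0])<60)&(abs(Q[...,1])<45)
for k in ["blue","red","yellow"]:
    p=Q[m&colmask(c,k)&(abs(Q[...,2]-40)<40)]
    if len(p)>10: print(k,len(p),[np.percentile(p[:,i],[2,98]).round(1) for i in range(3)])
p=Q[m&(Q[...,2]>112)&(Q[...,2]<126)]; print("wedge top",len(p),[np.percentile(p[:,i],[2,50,98]).round(1) for i in range(3)])
a=cv2.cvtColor(c["frame"],cv2.COLOR_RGB2BGR); b=shot("side")["frame"][120:270,200:400,::-1]; d=shot("scene")["frame"][100:250,140:340,::-1]
r=lambda i: cv2.resize(i,(400,300),interpolation=cv2.INTER_CUBIC)
cv2.imwrite("pics/end.png",np.vstack([np.hstack([r(b),r(d)]),np.hstack([r(a),r(a[0:150,150:350])])]))
E
```

```text
backstop top x [-51.7 -41.6] y [-25.   24.4]
yellow 282 x [-39.2 -38.5   9.2  10. ] y [-28.3  27.4] z [73.2 74.8 76.3]
t 32.15 pos [629.  -78.9 307.1] yaw 7.65 tilt [-0.02  0.  ] F [-0.9  1.1 -0.9] w 87.402 gf 0.0 j6 -112
tcp jig [ 96.4 -46.4]
red 20 [array([-21.1,   8.2]), array([-28.5, -27.7]), array([44.9, 61.1])]
yellow 331 [array([-43.5,  10. ]), array([-28.4,  42.7]), array([ 8.6, 76.6])]
wedge top 1767 [array([10.4, 21.9, 34.3]), array([-21.7,  -0.5,  20.8]), array([118.6, 120.3, 121.8])]
```

View pics/end.png

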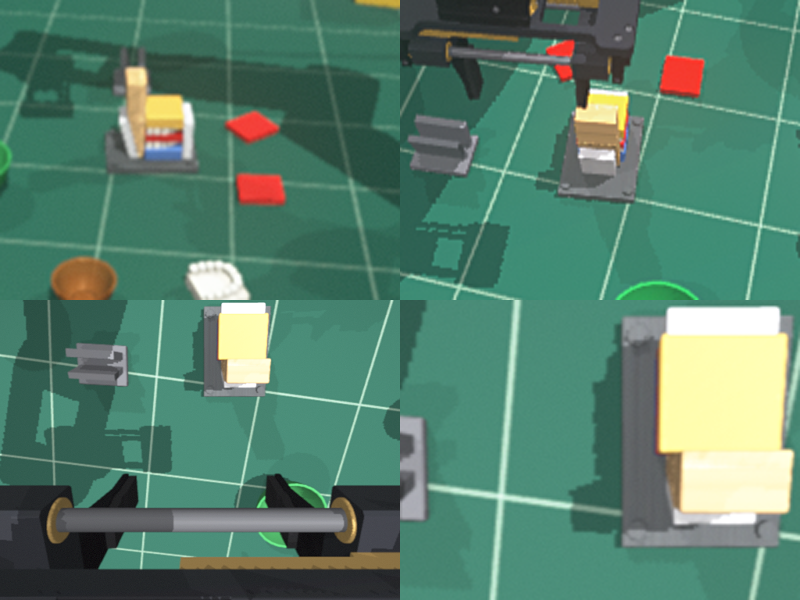

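The composite shows the stack (165,130 in the side crop), blue/red/yellow flush between the backstop and the wedge. Bystanders are unmoved and the gripper is clear. One numeric check of each layer from the side camera, then I'll hand in.

```bash
python3 - <<'E'
from gap import *
c=load("side"); Q=jig(pts(c)); m=(abs(Q[...,0])<60)&(abs(Q[...,1])<45)&(abs(Q[...,2]-45)<36)
for k in ["blue","red","yellow"]:
    p=Q[m&colmask(c,k)]; print(k,len(p),[np.percentile(p[:,i],[3,97]).round(1) for i in range(3)])
W=pts(c)
from patch import patch
print("white",patch(W,.439,.2205,.005,.032,.05),"dish",patch(W,.580,.249,.004,.04,.06))
st(); print(robot.hand_in())
E
```

```text
blue 105 [array([-36.2,   8.2]), array([26.3, 33.4]), array([10.5, 28.2])]
red 73 [array([-35.3,   9.1]), array([24.2, 32.6]), array([38.4, 48.5])]
yellow 394 [array([-35.9,  27.5]), array([-20.7,  31.3]), array([34.1, 77.8])]
white {'n': 586, 'c': (438.1, 222.1), 'wh': (51.3, 59.2), 'ang': 24.4, 'z': [8.1, 18.2, 28.4]} dish {'n': 671, 'c': (579.6, 249.9), 'wh': (65.7, 68.0), 'ang': 9.1, 'z': [6.4, 23.7, 35.2]}
t 32.25 pos [627.7 -78.  306.2] yaw 7.69 tilt [-0.13  0.04] F [-0.5  0.1  0.1] w 86.619 gf 0.0 j6 -112
the job is handed in; nothing more can be done
None
```

I built the bite set in the jig in the order asked, wedged it tight against the backstop (wedge stopped at z ≈ 13 mm), released everything with the bystanders in place, and handed the job in at 32 s; no verdict came back.

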